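# Stir the nuts round in the bowl

### The arm

A 7-joint arm with a two-finger parallel gripper is mounted at the origin on the work surface. World frame = base frame: x ahead of the robot, y to its left, z up, the work surface at z = 0. Lengths are in m, angles in rad, forces in N, time in s.
With the tool pointing down it reaches from about 0.4 to 0.85 m from the base axis. Payload 10.4 kg.
Tool frame: the origin (TCP) lies between the finger pads; the fingertips stand 14 mm ahead of it and the grasp point (between the pads) lies 5 mm behind it; z points along the fingers, y is the direction in which the jaws open and shut (so a half turn about z gives the same grasp; the last joint's range is limited). The gripper opens to 87 mm and grips with 3 to 60 N. Pads are 19 mm wide; open, the fingers measure 117 mm over their backs; the gripper's body (75 mm by 190 mm) begins 51 mm behind the grasp point.
Start: joints at [1.306, 0.332, -0.065, 1.46, 0.022, 1.35, -0.088], TCP at [0.15, -0.607, 0.237] pointing down, gripper open.
Joint ranges: [-2.6, 2.6], [-0.5, 2.12], [-1.47, 1.34], [0.16, 2.42], [-1.27, 4.41], [0.06, 2.06], [-2.6, 2.6]. Speed limits (rad/s): [2.22, 2.22, 2.79, 2.79, 3.14, 3.14, 3.14].

### API

Orientations are given as a unit quaternion [x, y, z, w].
In Python, from bench import readout, camera, calibration, order gives the robot as it stands.
- The arm moves only by the tool apply_moves, never from a script. Its argument "deltas" is a list of rows, each an object with "translation": the shift along the world's x, y, z in m, a list of three; "turn": the turn, a rotation vector about the world's x, y, z in rad, a list of three; "hand": the finger opening in m, from 0 to 0.087. A call has 1 to 5 rows; each row shifts and turns the pose as measured when the row begins; what a row does not reach is not made up. A row lasts 1/10 s, in which the tool goes at most 50 mm and 8.59 degrees, less where a joint would pass 70% of its speed; a pose out of reach is approached as far as the arm can. A call with a gripper value outside its range is refused whole. The fingers move at their own pace and stop on an object; "newtons" is the grip in N (left out, the last holds). Time passes only in rows, so rows that do not move let the fingers close. It gives the time, the measured TCP pose, the force and the opening at its end, in the units of the state.
- readout.read_state(): the state, without advancing time (a new reading comes with each control period).
- camera(name): name is "scene" or "top"; returns the picture (400x640x3 uint8, red, green, blue); there is no depth.
- calibration(name): a dict with "fx", "fy", "cx", "cy" (pixels), "extrinsics" (4x4, takes a point from world to camera coordinates). Camera axes: x right, y down, z forward; pixel columns grow to the right and rows downward; lengths in m; the calibration is good to about 2 mm. A picture is of the moment at which its call begins. calibration takes no time and is no camera call.
- order.close_job(): hands the job in, once; it reports no verdict.
The state is a dict: "time": time; "joint_positions": joint angles; "joint_vel": joint speeds; "joint_torque": joint torques, N m; "ee_pos": TCP position; "eef_rot": TCP orientation; "ft_force": force on the tool from outside, world axes, zero at the start; "torque": the same for the moment, N m; "width": finger opening in m.
Only numpy, scipy, OpenCV 4.12 (cv2) and the standard library are available. Lean on these libraries where they do the work, as an engineer would, in place of code of your own. Each camera call takes 0.05 s, during which the arm holds its last target. There are 200 camera calls.

### The job

The glazed walnuts and chestnuts in the white bowl must not stick where they lie: take the bamboo stick by its handle and stir them round with it until every one of the eight nuts has come to lie at least 40 mm (a little over its own width) from the spot where it lay at the start. Keep all the nuts in the bowl and don't touch them with the gripper. Then stand the stick upright again on its cork coaster, its foot wholly on the cork, and leave the cup, canister and spatula alone.

Things in the scene. Friction and masses are not known exactly. Their poses are not given: they have to be found in the camera images.
- bowl_floor (a point): centre of the flat inner floor of the white stoneware bowl, at the floor's upper face, 8 mm above the counter. Bowl: held to the counter by its rubber grip foot, it does not move; outside 200 mm across and 60 mm high; inside it is about 89 mm in radius at the floor and 95 mm at the rim, wall 5 mm; smooth glaze inside.
- stick_grip (a point): point on the axis of the bamboo stirring stick, 135 mm above the underside of its foot: the place to grip. The stick is 165 mm tall, 0.12 kg, and stands upright on a round foot 40 mm across (full width for the lowest 28 mm, then tapering to a 21 mm neck at 45 mm). Its handle, from 65 to 165 mm above the underside, is square, 24 mm across the flats, with a teal band near the top. z points up along the stick, x and y are square to the handle's flats.
- stick_foot (a point): centre of the underside of the stick's foot; same axes as stick_grip.
- coaster: round cork coaster 110 mm across, 8 mm thick, fixed to the counter; the stick starts on it. Origin at the centre of its underside, on the counter. It may be left or right of the bowl.
- cup_center (a point): glass measuring cup, empty, 94 mm across, 105 mm tall, handle sticking out 33 mm more on its +y side; point on its axis half-way up. Stands loose on the side of the bowl away from the coaster. To be left alone.
- canister_center (a point): stainless canister with closed hinged lid, 114 mm across, 139 mm tall; point on its axis half-way up. To be left alone.
- spatula_center (a point): flat bamboo spatula lying on the counter, 263 mm long along its y axis, at most 55 mm wide and 8 mm thick; point near the middle of its length (the ends lie 130 mm and 133 mm away). To be left alone.
- walnut0_center (a point): centre of a walnut: light tan ball with a smooth glaze, 34 mm across, about 16 g; it slides and rolls when pushed but soon stops. The nuts start spread over the bowl's floor in one layer, most of them near the wall, two nearer the middle.
- walnut1_center (a point): centre of a walnut: light tan ball with a smooth glaze, 34 mm across, about 16 g; it slides and rolls when pushed but soon stops. The nuts start spread over the bowl's floor in one layer, most of them near the wall, two nearer the middle.
- walnut2_center (a point): centre of a walnut: light tan ball with a smooth glaze, 34 mm across, about 16 g; it slides and rolls when pushed but soon stops. The nuts start spread over the bowl's floor in one layer, most of them near the wall, two nearer the middle.
- walnut3_center (a point): centre of a walnut: light tan ball with a smooth glaze, 34 mm across, about 16 g; it slides and rolls when pushed but soon stops. The nuts start spread over the bowl's floor in one layer, most of them near the wall, two nearer the middle.
- chestnut0_center (a point): centre of a chestnut: dark brown ball with a smooth glaze, 34 mm across, about 16 g; it slides and rolls when pushed but soon stops. The nuts start spread over the bowl's floor in one layer, most of them near the wall, two nearer the middle.
- chestnut1_center (a point): centre of a chestnut: dark brown ball with a smooth glaze, 34 mm across, about 16 g; it slides and rolls when pushed but soon stops. The nuts start spread over the bowl's floor in one layer, most of them near the wall, two nearer the middle.
- chestnut2_center (a point): centre of a chestnut: dark brown ball with a smooth glaze, 34 mm across, about 16 g; it slides and rolls when pushed but soon stops. The nuts start spread over the bowl's floor in one layer, most of them near the wall, two nearer the middle.
- chestnut3_center (a point): centre of a chestnut: dark brown ball with a smooth glaze, 34 mm across, about 16 g; it slides and rolls when pushed but soon stops. The nuts start spread over the bowl's floor in one layer, most of them near the wall, two nearer the middle.

How it is judged:
By the outcome, as a careful person would: the job done as asked, in the order asked, and still so for the second after the job is handed in, with the robot touching nothing.
It also fails if it takes over 72 s, if anything falls off the work surface, if the arm or the gripper's body presses on something with over 40 N, if the wrist force passes 120 N, or if a joint passes its speed limit or range.

## Working session

There is one attempt and no reset: what is moved stays moved. The work goes in short steps, Python scripts to look and compute and a tool call to move; the robot and the scene stay as the last step left them, time stands still between calls to the robot, and variables do not carry over. Pictures are saved under pics/ and viewed, about 8 in all and at most 12, crops included, and the job is handed in when it is done.

Besides the shell and the picture viewer there is one more tool, called after ">>>" as name(argument=value, ...), one argument or row to a line, values as JSON. apply_moves: Moves the arm, as the interface text tells. Its arguments: {"type":"object","properties":{"deltas":{"type":"array","items":{"type":"object","properties":{"translation":{"type":"array","items":{"type":"number"}},"turn":{"type":"array","items":{"type":"number"}},"hand":{"type":"number"}}}},"newtons":{"type":"number"}},"required":["deltas"]}

```bash
mkdir -p pics; cat > h.py <<'E'
import numpy as np, cv2
from bench import readout, camera, calibration, order
def save(n,f):
    im=camera(n); cv2.imwrite(f'pics/{f}.png',im[:,:,::-1]); return im
def proj(n,p):
    c=calibration(n);E=np.array(c["extrinsics"]);q=E[:3,:3]@np.array(p,float)+E[:3,3]
    return np.array([c["fx"]*q[0]/q[2]+c["cx"],c["fy"]*q[1]/q[2]+c["cy"]])
def ray(n,u,v,z):
    c=calibration(n);E=np.array(c["extrinsics"]);R=E[:3,:3];o=-R.T@E[:3,3]
    d=R.T@np.array([(u-c["cx"])/c["fx"],(v-c["cy"])/c["fy"],1]);return o+d*(z-o[2])/d[2]
E
python3 - <<'E'
from h import *
save("top","t0");save("scene","s0")
for n in("top","scene"):
    c=calibration(n);E=np.array(c["extrinsics"]);print(n,c["fx"],(-E[:3,:3].T@E[:3,3]).round(3),E[:3,:3].round(2).tolist())
s=readout.read_state();print(s["time"],s["ee_pos"],s["eef_rot"],s["width"])
E
```

```text
top 375.0563007527863 [ 0.521 -0.079  1.01 ] [[0.0, -1.0, 0.0], [-0.99, -0.0, -0.1], [0.1, -0.0, -0.99]]
scene 466.77119590180536 [1.339 0.498 1.09 ] [[-0.65, 0.76, 0.02], [0.55, 0.49, -0.68], [-0.52, -0.43, -0.74]]
0.1 [ 0.14956363 -0.6065134   0.23585823] [ 9.92700550e-01  1.20603637e-01 -1.13300041e-04 -6.07179230e-04] 0.08703255992436641
```

View pics/t0.png

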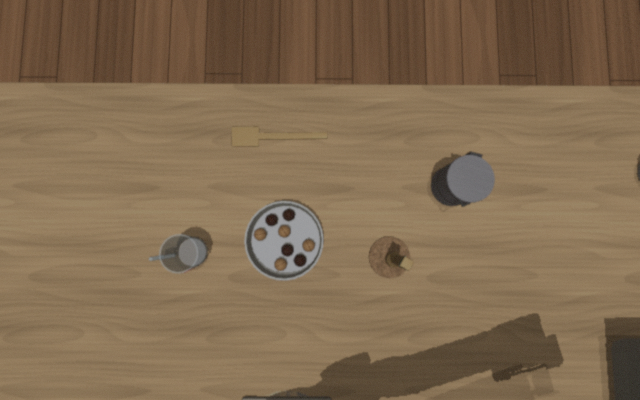

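View pics/s0.png

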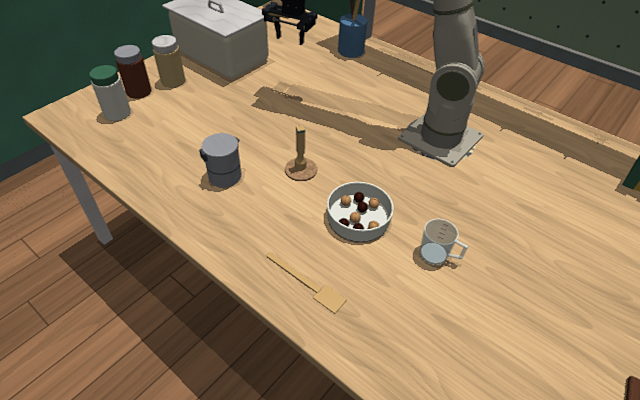

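The top view shows the bowl at about (284,240), the coaster and stick at (390,257), the cup at (185,252), the canister at (468,180) and the spatula at (280,136). All eight nuts are visible. Next I measure them.

```bash
cat > nuts.py <<'E'
from h import *
def nuts(im,n="top",B=None,out=None):
    # saturated or dark blobs inside the bowl interior
    hsv=cv2.cvtColor(im,cv2.COLOR_RGB2HSV)
    m=np.zeros(im.shape[:2],np.uint8)
    pts=np.array([proj(n,[B[0]+.089*np.cos(a),B[1]+.089*np.sin(a),.02]) for a in np.linspace(0,6.28,60)]).astype(int)
    cv2.fillPoly(m,[pts],255)
    res={}
    dark=(hsv[...,2]<75); tan=(hsv[...,1]>75)&(hsv[...,2]>=85)
    for k,mm in(("C",dark),("W",tan)):
        q=cv2.bitwise_and(mm.astype(np.uint8)*255,m)
        nn,l,st,c=cv2.connectedComponentsWithStats(q)
        res[k]=[(c[i].round(1),st[i,4],ray(n,*c[i],.025)[:2].round(3)) for i in range(1,nn) if st[i,4]>25]
    return res
E
python3 - <<'E'
from nuts import *
im=cv2.imread('pics/t0.png')[:,:,::-1].copy()
hsv=cv2.cvtColor(im,cv2.COLOR_RGB2HSV)
# bowl: low saturation blob
q=((hsv[...,1]<60)&(hsv[...,2]>90)).astype(np.uint8); q[:, :230]=0;q[:,340:]=0;q[:190]=0;q[300:]=0
cs,_=cv2.findContours(q,0,1);c=max(cs,key=cv2.contourArea);e=cv2.fitEllipse(cv2.convexHull(c));print("rim",e,ray("top",*e[0],.06), 2*375/.95*.1)
B=ray("top",*e[0],.06)[:2]
for k,v in nuts(im,"top",B).items():
    for r in v: print(k,*r, "r",np.linalg.norm(r[2]-B).round(3))
cv2.imwrite('pics/c0.png',np.hstack([cv2.resize(im[195:285,240:330],(390,390),interpolation=2),cv2.resize(im[225:290,360:425],(390,390),interpolation=2)])[:,:,::-1])
s=cv2.imread('pics/s0.png');cv2.imwrite('pics/c1.png',cv2.resize(s[115:190,265:340],(390,390),interpolation=2))
E
```

```text
rim ((283.5780334472656, 240.1676025390625), (79.38068389892578, 80.53417205810547), 27.18268394470215) [0.51364439 0.00752167 0.06      ] 78.94736842105264
C [288.4 214.3] 103 [ 0.581 -0.001] r 0.068
C [271.3 219.2] 104 [0.568 0.044] r 0.065
C [287.  249.4] 107 [0.49  0.001] r 0.025
C [299.8 259.7] 111 [ 0.463 -0.032] r 0.064
W [284.  230.8] 102 [0.538 0.01 ] r 0.024
W [259.9 233.9] 103 [0.529 0.073] r 0.067
W [308.1 245. ] 102 [ 0.501 -0.053] r 0.062
W [280.1 263.9] 104 [0.452 0.019] r 0.063
```

View pics/c0.png

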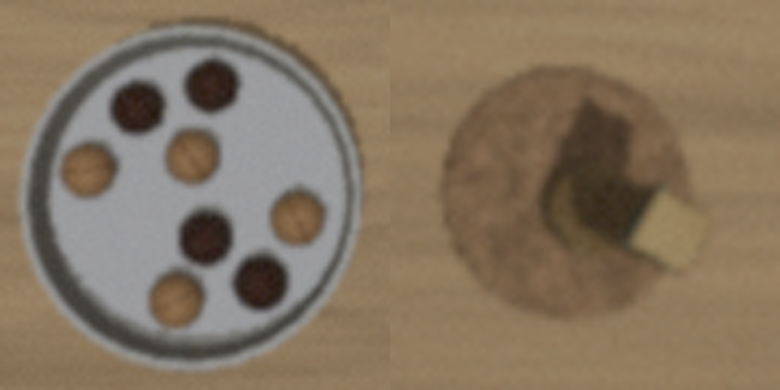

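View pics/c1.png

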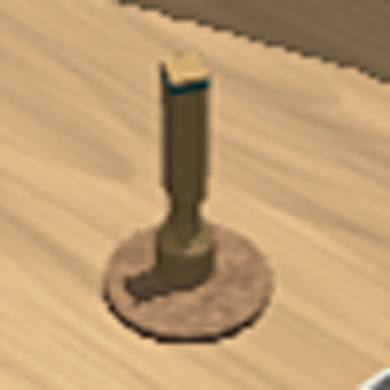

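The top crop shows the square stick top with corners at about (665,188), (708,215), (685,272), (628,243). The coaster circle centres at about (567,192). The scene crop shows the stick upright.

```bash
python3 - <<'E'
from h import *
im=cv2.imread('pics/t0.png')[:,:,::-1].copy()
f=lambda x,y:((x-390+.5)/6-.5+360,(y+.5)/6-.5+225)
P=np.array([ray("top",*f(*p),.173) for p in((665,188),(708,215),(685,272),(628,243))])
print("top",P.mean(0).round(4),[np.linalg.norm(P[i]-P[i-1]).round(4) for i in range(4)],[np.degrees(np.arctan2(*(P[i]-P[i-1])[[1,0]])).round(1) for i in range(4)])
hsv=cv2.cvtColor(im,cv2.COLOR_RGB2HSV).astype(int)
# tight stick top mask
sub=im[255:275,395:418].astype(int);m=((sub[...,0]>140)&(sub[...,1]>120)).astype(np.uint8)
L=cv2.cvtColor(im,cv2.COLOR_RGB2LAB)
print(im[263,406],im[257,375],im[263,425])
# coaster: Lab a channel difference
d=L[225:290,360:425].astype(int);b=d[:3].reshape(-1,3).mean(0);mm=((d[...,0]<b[0]-12)).astype(np.uint8)
mm=cv2.morphologyEx(mm,cv2.MORPH_CLOSE,np.ones((3,3)))
cs,_=cv2.findContours(mm,0,1);c=max(cs,key=cv2.contourArea);c2=cv2.convexHull(c);e=cv2.minEnclosingCircle(c2);e2=cv2.fitEllipse(c2);print(e,e2)
for x in(e[0],e2[0]): print("coaster",ray("top",x[0]+360,x[1]+225,.008))
# predictions for scene check
for z in(.173,.008): print("scene px of stick axis",z,proj("scene",[*P.mean(0)[:2],z]))
for p in ((185,70),): print("scene top meas",265+(p[0]+.5)/5.2-.5,115+(p[1]+.5)/5.2-.5)
print("fingers",readout.read_state()["eef_rot"])
E
```

```text
top [ 0.4659 -0.2747  0.173 ] [np.float64(0.0245), np.float64(0.0185), np.float64(0.0226), np.float64(0.0232)] [np.float64(-34.9), np.float64(-122.0), np.float64(156.8), np.float64(63.3)]
[153 134  96] [122  98  77] [147 124  92]
((30.10480308532715, 30.421398162841797), 23.176862716674805) ((30.145971298217773, 31.353012084960938), (43.083065032958984, 45.99348831176758), 80.29121398925781)
coaster [ 0.47425644 -0.27025208  0.008     ]
coaster [ 0.47181574 -0.27032422  0.008     ]
scene px of stick axis 0.173 [299.72001368 128.0537086 ]
scene px of stick axis 0.008 [299.68693656 166.73903157]
scene top meas 300.1730769230769 128.05769230769232
fingers [ 9.92700550e-01  1.20603637e-01 -1.13300041e-04 -6.07179230e-04]
```

>>> apply_moves(
  deltas=[
    {"translation": [0.032, 0.033, 0], "turn": [0, 0, 0.137], "hand": 0.087},
    {"translation": [0.032, 0.033, 0], "turn": [0, 0, 0.137], "hand": 0.087},
    {"translation": [0.032, 0.033, 0], "turn": [0, 0, 0.137], "hand": 0.087},
    {"translation": [0.032, 0.033, 0], "turn": [0, 0, 0.137], "hand": 0.087},
    {"translation": [0.032, 0.033, 0], "turn": [0, 0, 0.137], "hand": 0.087},
  ],
)

```text
time: 0.6
ee_pos: [0.3062, -0.4389, 0.2327]
eef_rot: [0.892, 0.452, -0.003, -0.002]
ft_force: [0.6, -0.9, 0.4]
width: 0.0871
```

>>> apply_moves(
  deltas=[
    {"translation": [0.032, 0.033, 0], "turn": [0, 0, 0.137], "hand": 0.087},
    {"translation": [0.032, 0.033, 0], "turn": [0, 0, 0], "hand": 0.087},
    {"translation": [0.032, 0.033, 0], "turn": [0, 0, 0], "hand": 0.087},
    {"translation": [0.032, 0.033, 0], "turn": [0, 0, 0], "hand": 0.087},
  ],
)

```text
time: 1.0
ee_pos: [0.4375, -0.3003, 0.2321]
eef_rot: [0.856, 0.516, -0.003, -0.002]
ft_force: [0.9, -1.2, -0.1]
width: 0.0868
```

>>> apply_moves(
  deltas=[
    {"translation": [0.0285, 0.0255, 0], "turn": [0.005, 0, -0.02], "hand": 0.087},
    {"translation": [0, 0, 0], "turn": [0, 0, 0], "hand": 0.087},
  ],
)

```text
time: 1.2
ee_pos: [0.4708, -0.2669, 0.2319]
eef_rot: [0.859, 0.512, -0.001, -0.005]
ft_force: [-0.5, 0.6, -0.1]
width: 0.087
```

```bash
python3 - <<'E'
from h import *
s=readout.read_state();print(s["ee_pos"],s["eef_rot"])
im=save("scene","s1");cv2.imwrite('pics/c2.png',cv2.resize(im[70:190,240:360],(480,480),interpolation=2)[:,:,::-1])
E
```

```text
[ 0.4708414  -0.26689441  0.23190846] [ 8.59201948e-01  5.11614925e-01 -8.25569269e-04 -4.63675335e-03]
```

View pics/c2.png

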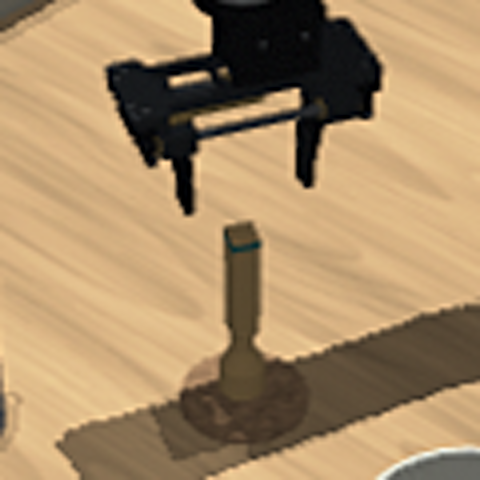

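The fingers stand open above the stick. The overshoot is about 5 mm in x and 8 mm in y, so I correct that and descend.

>>> apply_moves(
  deltas=[
    {"translation": [-0.005, -0.008, 0], "turn": [-0.007, -0.006, 0], "hand": 0.087},
    {"translation": [0, 0, 0], "turn": [0, 0, 0], "hand": 0.087},
  ],
)

```text
time: 1.45
ee_pos: [0.4622, -0.2794, 0.2311]
eef_rot: [0.86, 0.51, -0.001, 0.0]
ft_force: [0.0, -0.3, 0.4]
width: 0.0872
```

>>> apply_moves(
  deltas=[
    {"translation": [0, 0, -0.03], "turn": [0, 0, 0], "hand": 0.087},
    {"translation": [0, 0, -0.03], "turn": [0, 0, 0], "hand": 0.087},
    {"translation": [0, 0, -0.03], "turn": [0, 0, 0], "hand": 0.087},
    {"translation": [0, 0, 0], "turn": [0, 0, 0], "hand": 0.087},
  ],
)

```text
time: 1.85
ee_pos: [0.4576, -0.2861, 0.1396]
eef_rot: [0.863, 0.506, -0.002, 0.002]
ft_force: [-0.9, 0.5, 0.8]
width: 0.0873
```

>>> apply_moves(
  deltas=[
    {"translation": [0.006, 0.008, 0], "turn": [0, 0, 0], "hand": 0.087},
    {"translation": [0, 0, 0], "turn": [0, 0, 0], "hand": 0.087},
    {"translation": [0, 0, 0], "turn": [0, 0, 0], "hand": 0.087},
  ],
)

```text
time: 2.15
ee_pos: [0.4641, -0.2799, 0.143]
eef_rot: [0.864, 0.504, -0.002, 0.004]
ft_force: [-0.4, -0.5, 0.2]
width: 0.0869
```

>>> apply_moves(
  deltas=[
    {"translation": [0.002, 0.004, -0.004], "turn": [0.006, 0, 0], "hand": 0.087},
    {"translation": [0, 0, 0], "turn": [0, 0, 0], "hand": 0.087},
  ],
)

```text
time: 2.35
ee_pos: [0.4673, -0.276, 0.1407]
eef_rot: [0.864, 0.504, 0.001, 0.002]
ft_force: [0.0, 0.3, -0.2]
width: 0.0868
```

>>> apply_moves(
  deltas=[
    {"translation": [-0.0005, 0, -0.002], "turn": [0.003, 0, 0], "hand": 0.05},
    {"translation": [0, 0, 0], "turn": [0, 0, 0], "hand": 0.03},
    {"translation": [0, 0, 0], "turn": [0, 0, 0], "hand": 0.0},
    {"translation": [0, 0, 0], "turn": [0, 0, 0], "hand": 0.0},
    {"translation": [0, 0, 0], "turn": [0, 0, 0], "hand": 0.0},
  ],
  newtons=50,
)

```text
time: 2.85
ee_pos: [0.467, -0.2762, 0.1392]
eef_rot: [0.864, 0.504, 0.002, 0.001]
ft_force: [-0.9, -0.3, -0.5]
width: 0.0549
```

>>> apply_moves(
  deltas=[
    {"translation": [0, 0, 0], "turn": [0, 0, 0], "hand": 0.0},
    {"translation": [0, 0, 0], "turn": [0, 0, 0], "hand": 0.0},
    {"translation": [0, 0, 0], "turn": [0, 0, 0], "hand": 0.0},
  ],
)

```text
time: 3.15
ee_pos: [0.467, -0.2762, 0.1392]
eef_rot: [0.864, 0.504, 0.002, 0.001]
ft_force: [0.2, -0.9, 0.9]
width: 0.031
```

>>> apply_moves(
  deltas=[
    {"translation": [0, 0, 0], "turn": [0, 0, 0], "hand": 0.0},
    {"translation": [0, 0, 0], "turn": [0, 0, 0], "hand": 0.0},
    {"translation": [0, 0, 0], "turn": [0, 0, 0], "hand": 0.0},
    {"translation": [0, 0, 0], "turn": [0, 0, 0], "hand": 0.0},
  ],
)

```text
time: 3.55
ee_pos: [0.4667, -0.2761, 0.1388]
eef_rot: [0.864, 0.504, 0.001, 0.001]
ft_force: [1.4, 0.0, -0.0]
width: 0.0239
```

>>> apply_moves(
  deltas=[
    {"translation": [0, 0, 0.015], "turn": [0, 0, 0], "hand": 0.0},
    {"translation": [0, 0, 0.03], "turn": [0, 0, 0], "hand": 0.0},
    {"translation": [0, 0, 0.03], "turn": [0, 0, 0], "hand": 0.0},
    {"translation": [0, 0, 0.015], "turn": [0, 0, 0], "hand": 0.0},
    {"translation": [0, 0, 0.0], "turn": [0, 0, 0], "hand": 0.0},
  ],
)

```text
time: 4.05
ee_pos: [0.4661, -0.2754, 0.2356]
eef_rot: [0.863, 0.504, 0.002, 0.001]
ft_force: [0.2, 0.3, -0.8]
width: 0.0236
```

>>> apply_moves(
  deltas=[
    {"translation": [0.013, 0.04, 0], "turn": [0, 0, 0], "hand": 0.0},
    {"translation": [0.013, 0.04, 0], "turn": [0, 0, 0], "hand": 0.0},
    {"translation": [0.013, 0.04, 0], "turn": [0, 0, 0], "hand": 0.0},
    {"translation": [0.013, 0.04, 0], "turn": [0, 0, 0], "hand": 0.0},
    {"translation": [0.013, 0.04, 0], "turn": [0, 0, 0], "hand": 0.0},
  ],
)

```text
time: 4.55
ee_pos: [0.5292, -0.0761, 0.2352]
eef_rot: [0.867, 0.498, 0.001, 0.002]
ft_force: [0.2, -0.9, -0.4]
width: 0.0237
```

>>> apply_moves(
  deltas=[
    {"translation": [0.007, 0.02, 0], "turn": [0, 0, 0], "hand": 0.0},
    {"translation": [0, 0, 0], "turn": [0, 0, 0], "hand": 0.0},
    {"translation": [0, 0, 0], "turn": [0, 0, 0], "hand": 0.0},
  ],
)

```text
time: 4.85
ee_pos: [0.5366, -0.0478, 0.2343]
eef_rot: [0.864, 0.503, 0.001, 0.0]
ft_force: [-0.0, -0.6, -1.4]
width: 0.0239
```

>>> apply_moves(
  deltas=[
    {"translation": [0.008, 0.007, 0], "turn": [0, 0, 0], "hand": 0.0},
    {"translation": [0, 0, 0], "turn": [0, 0, 0], "hand": 0.0},
    {"translation": [0, 0, 0], "turn": [0, 0, 0], "hand": 0.0},
  ],
)

```text
time: 5.15
ee_pos: [0.5446, -0.0435, 0.2337]
eef_rot: [0.865, 0.501, 0.0, 0.001]
ft_force: [-0.5, 0.5, -0.5]
width: 0.0238
```

```bash
python3 - <<'E'
from h import *
s=readout.read_state();print(s["ee_pos"],s["eef_rot"])
im=save("scene","s2");cv2.imwrite('pics/c3.png',cv2.resize(im[80:250,270:440],(600,600),interpolation=2)[:,:,::-1])
print(proj("scene",s["ee_pos"]-np.array([0,0,.1308])))
E
```

```text
[ 0.54459748 -0.04354643  0.23371404] [8.65402467e-01 5.01077083e-01 9.56503865e-05 5.64221622e-04]
[340.74626065 192.3071892 ]
```

View pics/c3.png

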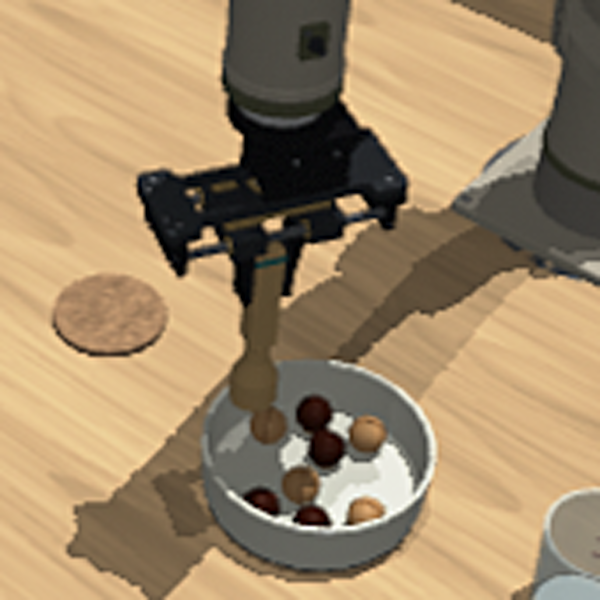

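The foot hangs at about crop (252,390), which is where it was predicted, above the free spot in the bowl. I lower it.

>>> apply_moves(
  deltas=[
    {"translation": [-0.001, 0.002, -0.025], "turn": [0, 0, 0], "hand": 0.0},
    {"translation": [0, 0, -0.025], "turn": [0, 0, 0], "hand": 0.0},
    {"translation": [0, 0, -0.02], "turn": [0, 0, 0], "hand": 0.0},
    {"translation": [0, 0, -0.01], "turn": [0, 0, 0], "hand": 0.0},
    {"translation": [0, 0, 0], "turn": [0, 0, 0], "hand": 0.0},
  ],
)

```text
time: 5.7
ee_pos: [0.5436, -0.0449, 0.1521]
eef_rot: [0.867, 0.499, 0.001, 0.002]
ft_force: [0.1, 0.4, -1.4]
width: 0.0237
```

>>> apply_moves(
  deltas=[
    {"translation": [-0.001, 0.003, -0.009], "turn": [0, 0, 0], "hand": 0.0},
    {"translation": [0, 0, 0], "turn": [0, 0, 0], "hand": 0.0},
  ],
)

```text
time: 5.9
ee_pos: [0.5432, -0.0422, 0.1438]
eef_rot: [0.867, 0.498, 0.001, 0.002]
ft_force: [0.8, -0.1, -0.4]
width: 0.0235
```

>>> apply_moves(
  deltas=[
    {"translation": [0.013, 0.014, 0], "turn": [0, 0, 0], "hand": 0.0},
    {"translation": [0.009, 0.017, 0], "turn": [0, 0, 0], "hand": 0.0},
    {"translation": [0.0, 0.0, 0], "turn": [0, 0, 0], "hand": 0.0},
  ],
)

```text
time: 6.2
ee_pos: [0.5664, -0.0114, 0.1457]
eef_rot: [0.867, 0.498, 0.002, 0.003]
ft_force: [-0.7, 0.5, -1.3]
width: 0.0236
```

>>> apply_moves(
  deltas=[
    {"translation": [0.002, 0.0185, -0.002], "turn": [0, 0, 0], "hand": 0.0},
    {"translation": [-0.004, 0.0185, 0], "turn": [0, 0, 0], "hand": 0.0},
    {"translation": [-0.01, 0.0165, 0], "turn": [0, 0, 0], "hand": 0.0},
    {"translation": [0, 0, 0], "turn": [0, 0, 0], "hand": 0.0},
  ],
)

```text
time: 6.6
ee_pos: [0.5504, 0.0369, 0.1438]
eef_rot: [0.868, 0.496, -0.003, 0.005]
ft_force: [0.4, -0.7, -1.7]
width: 0.0236
```

```bash
python3 -c "
from h import *
save('scene','k1')"
```

>>> apply_moves(
  deltas=[
    {"translation": [-0.008, 0.018, 0], "turn": [0.006, 0, 0], "hand": 0.0},
    {"translation": [-0.018, 0.0075, 0], "turn": [0.004, 0, 0], "hand": 0.0},
    {"translation": [-0.019, 0, 0], "turn": [0, 0, 0], "hand": 0.0},
    {"translation": [0, 0, 0], "turn": [0, 0, 0], "hand": 0.0},
  ],
)

```text
time: 7.05
ee_pos: [0.506, 0.057, 0.1449]
eef_rot: [0.87, 0.493, 0.0, 0.003]
ft_force: [-0.0, 0.3, 0.4]
width: 0.0236
```

```bash
python3 -c "
from h import *
save('scene','k2')"
```

>>> apply_moves(
  deltas=[
    {"translation": [-0.02, 0.001, -0.002], "turn": [0.004, 0, 0], "hand": 0.0},
    {"translation": [-0.016, -0.011, 0], "turn": [0, 0, 0.005], "hand": 0.0},
    {"translation": [-0.011, -0.016, 0], "turn": [0, 0, 0.005], "hand": 0.0},
    {"translation": [0, 0, 0], "turn": [0, 0, 0], "hand": 0.0},
  ],
)

```text
time: 7.5
ee_pos: [0.475, 0.0247, 0.1512]
eef_rot: [0.868, 0.495, 0.017, 0.012]
ft_force: [0.4, -0.1, -2.1]
width: 0.0236
```

```bash
python3 -c "
from h import *
save('scene','k3')"
python3 -c "
from h import *
cv2.imwrite('pics/k3c.png',cv2.resize(cv2.imread('pics/k3.png')[130:250,310:430],(560,560),interpolation=2))
s=readout.read_state();print(np.round(s['joint_positions'],2),s['ee_pos'],s['eef_rot'],s['ft_force'])"
```

```text
[ 0.51  0.09 -0.69  1.95  0.08  1.08 -0.75] [0.47506884 0.02579188 0.1511264 ] [0.86830104 0.49561473 0.01668375 0.01187445] [ 0.79974462 -0.15127115  0.04921405]
```

View pics/k3c.png

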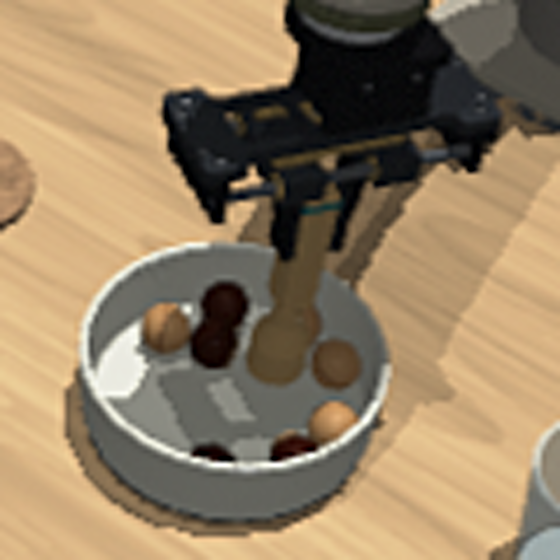

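The train has broken up: two chestnuts and one walnut are visible behind the stick, and the stick is slightly tilted. I compute the positions.

```bash
cat >> h.py <<'E'
B=np.array([.5136,.0075])
def cr(pts,n="scene",ox=310,oy=130,k=560/120,z=.025):
    for l,x,y in pts:
        p=ray(n,ox+(x+.5)/k-.5,oy+(y+.5)/k-.5,z)[:2];d=p-B
        print(l,p.round(3),"r",np.hypot(*d).round(3),"ang",np.degrees(np.arctan2(d[1],d[0])).round())
E
python3 -c "
from h import *
cr([('W',165,327),('C',225,302),('C',213,342),('Wbehind',305,328),('W',337,362),('W',333,422),('C?',292,450),('C?',212,458)])
s=readout.read_state()
from scipy.spatial.transform import Rotation as R
r=R.from_quat(s['eef_rot']);print('foot',s['ee_pos']+r.apply([0,0,.1308]),r.apply([0,0,1]))
"
```

```text
W [ 0.498 -0.057] r 0.066 ang -103.0
C [ 0.453 -0.04 ] r 0.077 ang -142.0
C [ 0.488 -0.024] r 0.041 ang -129.0
Wbehind [0.437 0.015] r 0.077 ang 175.0
W [0.448 0.048] r 0.078 ang 148.0
W [0.493 0.076] r 0.072 ang 107.0
C? [0.53 0.07] r 0.065 ang 76.0
C? [0.569 0.036] r 0.062 ang 27.0
foot [0.48039807 0.02525772 0.0204361 ] [ 0.04074334 -0.00408377 -0.9991613 ]
```

```bash
python3 -c "
from h import *
a=[cv2.resize(cv2.imread(f'pics/{k}.png')[165:245,320:400],(400,400),interpolation=2) for k in('k1','k2')]
cv2.imwrite('pics/k12.png',np.hstack(a))"
```

```text
(no output)
```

View pics/k12.png

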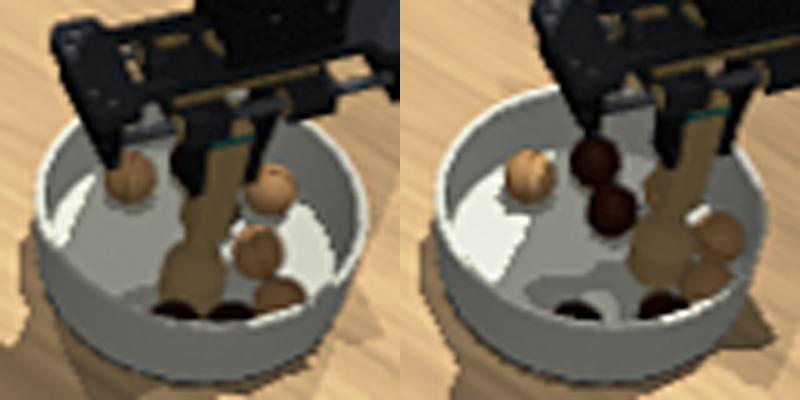

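The tracking so far: C-7→27°, C34→76°, W77→107° and Wmid→148°. W170, C218 and W258 are still to be moved. The stick is wedged between two walnuts, so I right it and continue counter-clockwise at a larger radius.

>>> apply_moves(
  deltas=[
    {"translation": [0.004, -0.004, -0.004], "turn": [0.004, 0.03, 0.0], "hand": 0.0},
    {"translation": [0, -0.004, -0.004], "turn": [0, 0.012, 0], "hand": 0.0},
    {"translation": [0, 0, 0], "turn": [0, 0, 0], "hand": 0.0},
  ],
)

```text
time: 7.85
ee_pos: [0.4801, 0.0192, 0.1431]
eef_rot: [0.868, 0.496, -0.0, -0.001]
ft_force: [0.2, 0.3, -1.8]
width: 0.0241
```

>>> apply_moves(
  deltas=[
    {"translation": [-0.01, -0.002, 0], "turn": [0, 0, 0], "hand": 0.0},
    {"translation": [-0.008, -0.01, 0], "turn": [0, 0, 0], "hand": 0.0},
    {"translation": [0, 0, 0], "turn": [0, 0, 0], "hand": 0.0},
  ],
)

```text
time: 8.15
ee_pos: [0.4693, 0.0095, 0.1463]
eef_rot: [0.868, 0.497, 0.009, 0.002]
ft_force: [0.3, -0.0, -1.4]
width: 0.0236
```

>>> apply_moves(
  deltas=[
    {"translation": [-0.008, -0.004, -0.003], "turn": [-0.005, 0.016, 0.0], "hand": 0.0},
    {"translation": [0, 0, 0], "turn": [0, 0, 0], "hand": 0.0},
  ],
)

```text
time: 8.35
ee_pos: [0.4641, 0.0066, 0.1451]
eef_rot: [0.867, 0.498, 0.004, 0.002]
ft_force: [1.0, -1.5, -1.1]
width: 0.0236
```

```bash
python3 -c "
from h import *
cv2.imwrite('pics/k4c.png',cv2.resize(save('scene','k4')[130:250,310:430],(560,560),interpolation=2)[:,:,::-1])
s=readout.read_state();print(s['ee_pos'],s['eef_rot'],s['ft_force'])"
```

```text
[0.46413508 0.00686445 0.14511995] [0.86716942 0.49798923 0.00439431 0.00214975] [ 2.00402566 -2.10766228 -0.13069117]
```

View pics/k4c.png

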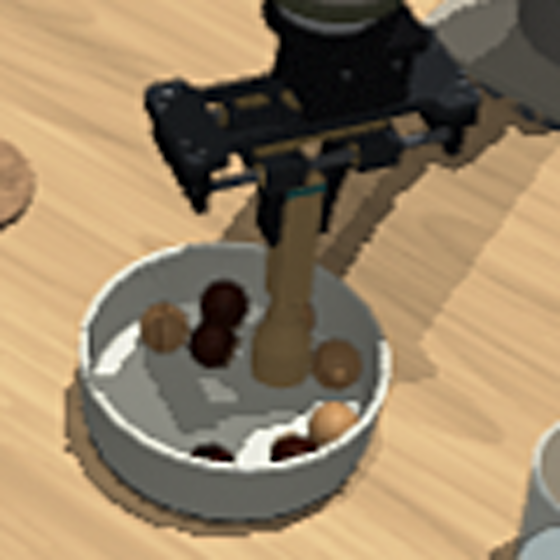

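```bash
python3 -c "
from h import *
cr([('footbottom',280,362)],z=.012)
cr([('topband',305,190)],z=.165)
cr([('W',337,362),('Wb',302,318),('C',222,302),('C',213,343)])
print(proj('scene',[.464,.0069,.1451+.03]),310+305/4.667,130+185/4.667)
"
```

```text
footbottom [0.462 0.014] r 0.052 ang 173.0
topband [0.459 0.01 ] r 0.055 ang 177.0
W [0.448 0.048] r 0.078 ang 148.0
Wb [0.43  0.008] r 0.083 ang 180.0
C [ 0.454 -0.042] r 0.077 ang -140.0
C [ 0.489 -0.024] r 0.04 ang -129.0
[373.49367593 168.17145034] 375.3524748232269 169.6400257124491
```

>>> apply_moves(
  deltas=[
    {"translation": [-0.006, -0.009, -0.002], "turn": [-0.004, 0.005, 0.0], "hand": 0.0},
    {"translation": [-0.002, -0.01, 0], "turn": [0, 0, 0], "hand": 0.0},
    {"translation": [0.001, -0.01, 0], "turn": [0, 0, 0], "hand": 0.0},
    {"translation": [0.004, -0.009, 0], "turn": [0, 0, 0], "hand": 0.0},
  ],
  newtons=60,
)

```text
time: 8.8
ee_pos: [0.4667, -0.0259, 0.1461]
eef_rot: [0.865, 0.501, 0.01, 0.004]
ft_force: [0.4, 0.9, -1.1]
width: 0.0237
```

>>> apply_moves(
  deltas=[
    {"translation": [0.006, -0.008, -0.002], "turn": [-0.002, 0.01, 0.0], "hand": 0.0},
    {"translation": [0.007, -0.007, -0.001], "turn": [0, 0.01, 0], "hand": 0.0},
    {"translation": [0.009, -0.005, 0], "turn": [0, 0, 0], "hand": 0.0},
    {"translation": [0.01, -0.003, 0], "turn": [0, 0, 0], "hand": 0.0},
  ],
)

```text
time: 9.2
ee_pos: [0.499, -0.0497, 0.1415]
eef_rot: [0.865, 0.501, -0.002, -0.003]
ft_force: [0.6, -0.2, -0.0]
width: 0.0235
```

>>> apply_moves(
  deltas=[
    {"translation": [0.01, 0.0, 0], "turn": [0.002, -0.003, 0.0], "hand": 0.0},
    {"translation": [0.01, 0, 0], "turn": [0, 0, 0], "hand": 0.0},
    {"translation": [0, 0, 0], "turn": [0, 0, 0], "hand": 0.0},
  ],
)

```text
time: 9.5
ee_pos: [0.5202, -0.0485, 0.14]
eef_rot: [0.865, 0.501, -0.002, -0.005]
ft_force: [0.3, 1.4, 3.2]
width: 0.0235
```

```bash
python3 -c "
from h import *
a=cv2.resize(save('scene','k5')[160:245,320:405],(400,400),interpolation=2)
b=cv2.resize(save('top','k5t')[190:290,235:335],(400,400),interpolation=2)
cv2.imwrite('pics/k5c.png',np.hstack([a,b])[:,:,::-1])
s=readout.read_state();print(s['ee_pos'],s['eef_rot'],s['ft_force'])"
```

```text
[ 0.51962782 -0.04886667  0.14009442] [ 0.86530281  0.50122384 -0.00152205 -0.00483617] [-0.28930695  1.34366314  1.43707923]
```

View pics/k5c.png

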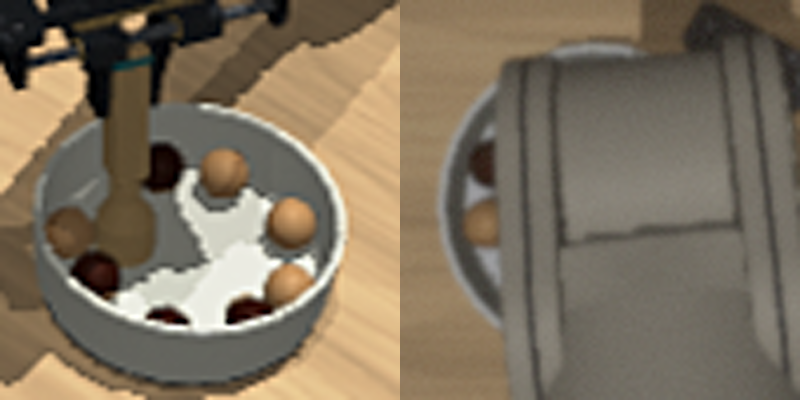

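```bash
python3 -c "
from h import *
cr([('W258',68,230),('Cmid',97,273),('C218',158,167),('W170',223,172),('Wmid',290,222),('W77',288,288),('C34',245,315),('C-7',167,325)],ox=320,oy=160,k=400/85)
"
```

```text
W258 [ 0.55  -0.059] r 0.076 ang -61.0
Cmid [ 0.567 -0.022] r 0.061 ang -29.0
C218 [ 0.465 -0.049] r 0.074 ang -130.0
W170 [ 0.44  -0.014] r 0.077 ang -164.0
Wmid [0.448 0.046] r 0.076 ang 150.0
W77 [0.496 0.078] r 0.073 ang 104.0
C34 [0.532 0.07 ] r 0.066 ang 73.0
C-7 [0.572 0.038] r 0.066 ang 28.0
```

>>> apply_moves(
  deltas=[
    {"translation": [0.002, -0.006, 0.003], "turn": [0.006, 0.004, 0.0], "hand": 0.0},
    {"translation": [0.011, 0.001, 0], "turn": [0, 0, 0], "hand": 0.0},
    {"translation": [0.012, 0.005, 0], "turn": [0, 0, 0], "hand": 0.0},
    {"translation": [0, 0, 0], "turn": [0, 0, 0], "hand": 0.0},
  ],
)

```text
time: 10.0
ee_pos: [0.5379, -0.0407, 0.1401]
eef_rot: [0.863, 0.504, -0.007, -0.018]
ft_force: [0.3, 0.5, -1.3]
width: 0.0238
```

>>> apply_moves(
  deltas=[
    {"translation": [0.01, -0.006, 0.002], "turn": [-0.024, -0.03, 0.0], "hand": 0.0},
    {"translation": [0.014, 0.005, 0], "turn": [-0.01, -0.01, 0], "hand": 0.0},
    {"translation": [0.012, 0.01, 0], "turn": [0, 0, 0], "hand": 0.0},
  ],
)

```text
time: 10.3
ee_pos: [0.5591, -0.0282, 0.1399]
eef_rot: [0.863, 0.505, -0.013, -0.002]
ft_force: [-30.1, -0.0, 37.7]
width: 0.0258
```

>>> apply_moves(
  deltas=[
    {"translation": [-0.01, -0.006, 0.006], "turn": [0, 0, 0.0], "hand": 0.0},
    {"translation": [0, 0, 0.002], "turn": [0, 0, 0], "hand": 0.0},
  ],
)

```text
time: 10.5
ee_pos: [0.5475, -0.032, 0.1477]
eef_rot: [0.862, 0.507, -0.014, -0.004]
ft_force: [-0.0, -0.8, -1.0]
width: 0.0239
```

```bash
python3 -c "
from h import *
a=cv2.resize(save('scene','k6')[130:250,300:420],(560,560),interpolation=2)
cv2.imwrite('pics/k6c.png',a[:,:,::-1])
s=readout.read_state();print(s['ee_pos'],s['eef_rot'],s['ft_force'],s['width'])"
```

```text
[ 0.54821858 -0.03187479  0.14788848] [ 0.86186775  0.50693369 -0.01386943 -0.00313846] [ 0.12989061  0.25730094 -0.70715709] 0.023968942723418218
```

View pics/k6c.png

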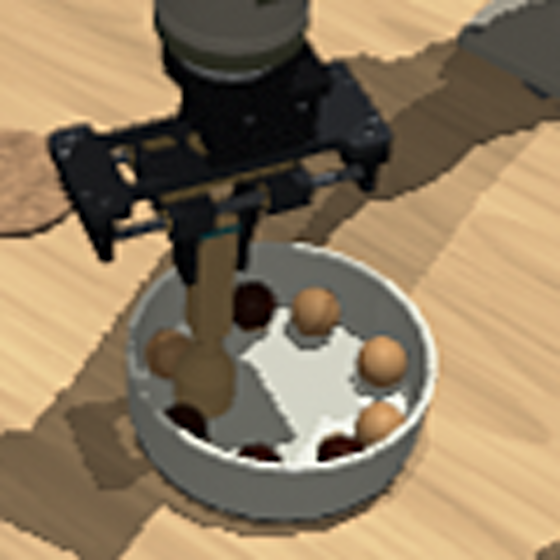

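```bash
python3 -c "
from h import *
k=560/120
cr([('band',220,232)],ox=300,k=k,z=.158)
cr([('foot',205,398)],ox=300,k=k,z=.014)
cr([('W258',163,352),('Cmid',185,422),('C218',252,305),('C-7',258,460),('C34',340,452),('W170',316,312),('W77',380,424)],ox=300,k=k)
from scipy.spatial.transform import Rotation as R
s=readout.read_state();r=R.from_quat(s['eef_rot']);print('foot',s['ee_pos']+r.apply([0,0,.1308]),r.apply([0,0,1]))
"
```

```text
band [ 0.537 -0.032] r 0.046 ang -60.0
foot [ 0.543 -0.026] r 0.045 ang -49.0
W258 [ 0.538 -0.067] r 0.078 ang -72.0
Cmid [ 0.576 -0.018] r 0.068 ang -22.0
C218 [ 0.464 -0.049] r 0.075 ang -131.0
C-7 [0.57  0.037] r 0.064 ang 27.0
C34 [0.53  0.072] r 0.067 ang 75.0
W170 [ 0.44  -0.012] r 0.076 ang -165.0
W77 [0.494 0.078] r 0.073 ang 106.0
foot [ 0.54467531 -0.03300646  0.01714138] [-0.02708921 -0.00865189 -0.99959558]
```

>>> apply_moves(
  deltas=[
    {"translation": [-0.003, 0.003, 0.018], "turn": [0.009, -0.027, 0.0], "hand": 0.0},
    {"translation": [-0.003, 0.0, 0.018], "turn": [0, 0, 0], "hand": 0.0},
    {"translation": [-0.015, -0.004, 0.003], "turn": [0, 0, 0.01], "hand": 0.0},
    {"translation": [-0.018, -0.006, 0], "turn": [0, 0, 0.01], "hand": 0.0},
    {"translation": [0, 0, 0], "turn": [0, 0, 0], "hand": 0.0},
  ],
)

```text
time: 11.05
ee_pos: [0.5098, -0.0444, 0.1888]
eef_rot: [0.858, 0.514, 0.001, 0.004]
ft_force: [0.0, 0.3, -1.5]
width: 0.0237
```

```bash
cat > st.py <<'E'
from nuts import *
from scipy.spatial.transform import Rotation as R
S={'C-7':(.581,-.001),'C34':(.568,.044),'Cm':(.490,.001),'C218':(.463,-.032),'Wm':(.538,.010),'W77':(.529,.073),'W258':(.501,-.053),'W170':(.452,.019)}
def st():
    s=readout.read_state();r=R.from_quat(s['eef_rot']);f=s['ee_pos']+r.apply([0,0,.1308]);d=f[:2]-B
    z=r.apply([0,0,1]);print("t",s["time"],"tcp",np.round(s['ee_pos'],4),"foot",f.round(4),"r",np.hypot(*d).round(4),"ang",np.degrees(np.arctan2(d[1],d[0])).round(),"fix turn x,y",round(z[1],3),-round(-z[0],3) if 0 else round(z[0],3))
def look(n="scene",name=None):
    im=camera(n); 
    if name: cv2.imwrite(f'pics/{name}.png',im[:,:,::-1])
    hsv=cv2.cvtColor(im,cv2.COLOR_RGB2HSV)
    m=np.zeros(im.shape[:2],np.uint8)
    lo=np.array([proj(n,[B[0]+.088*np.cos(a),B[1]+.088*np.sin(a),.012]) for a in np.linspace(0,6.28,60)]).astype(np.int32)
    hi=np.array([proj(n,[B[0]+.094*np.cos(a),B[1]+.094*np.sin(a),.06]) for a in np.linspace(0,6.28,60)]).astype(np.int32)
    m2=m.copy();cv2.fillPoly(m,[lo],255);cv2.fillPoly(m2,[hi],255)
    fl=cv2.dilate(m,np.ones((9,9)))&cv2.erode(m2,np.ones((3,3)))
    for k,mm in(("C",(hsv[...,2]<70)),("W",(hsv[...,1]>85)&(hsv[...,2]>=75))):
        q=mm.astype(np.uint8)*255&fl
        nn,l,s,c=cv2.connectedComponentsWithStats(q)
        for i in range(1,nn):
            if s[i,4]>20:
                p=ray(n,*c[i],.025)[:2];d=p-B
                print(k,c[i].round(),s[i,2:5],p.round(3),"r",np.hypot(*d).round(3),"ang",np.degrees(np.arctan2(d[1],d[0])).round())
E
python3 -c "
from st import *
st();look(name='k7')"
```

```text
t 11.05 tcp [ 0.5098 -0.0444  0.1888] foot [ 0.5106 -0.0452  0.058 ] r 0.0528 ang -93.0 fix turn x,y -0.006 0.006
C [356. 195.] [ 5 11 36] [ 0.46  -0.042] r 0.073 ang -137.0
C [340. 219.] [ 8  6 28] [ 0.571 -0.018] r 0.063 ang -24.0
C [372. 225.] [ 9  4 24] [0.528 0.067] r 0.062 ang 77.0
W [348. 195.] [ 13  12 139] [ 0.477 -0.061] r 0.078 ang -118.0
W [367. 196.] [11 10 85] [ 0.44  -0.013] r 0.077 ang -164.0
W [337. 205.] [10 11 83] [ 0.533 -0.063] r 0.073 ang -75.0
W [382. 207.] [10 11 85] [0.447 0.047] r 0.077 ang 149.0
W [380. 220.] [10  9 51] [0.493 0.073] r 0.069 ang 107.0
```

>>> apply_moves(
  deltas=[
    {"translation": [-0.006, 0.004, 0], "turn": [0.005, 0.005, 0.0], "hand": 0.0},
    {"translation": [0, 0.0, -0.02], "turn": [0, 0, 0], "hand": 0.0},
    {"translation": [0, 0, -0.02], "turn": [0, 0, 0], "hand": 0.0},
    {"translation": [0, 0, 0], "turn": [0, 0, 0], "hand": 0.0},
  ],
)

```text
time: 11.5
ee_pos: [0.5061, -0.0398, 0.1485]
eef_rot: [0.858, 0.513, 0.002, 0.001]
ft_force: [-0.2, 0.1, -2.2]
width: 0.0234
```

```bash
sed -i 's/"fix turn x,y".*$/"fix turn x,y",round(-z[1],3),round(z[0],3))/' st.py
python3 -c "
from st import *
st();look(name='k8')"
```

```text
t 11.5 tcp [ 0.5061 -0.0398  0.1485] foot [ 0.5068 -0.0399  0.0177] r 0.0479 ang -98.0 fix turn x,y 0.001 0.005
C [356. 195.] [ 5  9 33] [ 0.459 -0.042] r 0.074 ang -138.0
C [340. 219.] [ 8  6 28] [ 0.571 -0.018] r 0.063 ang -24.0
C [372. 225.] [ 9  4 24] [0.528 0.067] r 0.062 ang 77.0
W [350. 201.] [ 13  21 205] [ 0.492 -0.044] r 0.056 ang -113.0
W [367. 196.] [10 10 83] [ 0.44  -0.013] r 0.077 ang -165.0
W [336. 205.] [11 11 85] [ 0.534 -0.064] r 0.074 ang -74.0
W [381. 207.] [10 11 87] [0.448 0.047] r 0.077 ang 149.0
W [380. 220.] [10  9 51] [0.493 0.073] r 0.069 ang 107.0
```

>>> apply_moves(
  deltas=[
    {"translation": [-0.001, -0.013, -0.003], "turn": [0, 0.004, 0.0], "hand": 0.0},
    {"translation": [0, -0.012, 0], "turn": [0, 0, 0], "hand": 0.0},
    {"translation": [0, -0.006, 0], "turn": [0, 0, 0], "hand": 0.0},
  ],
)

```text
time: 11.85
ee_pos: [0.5019, -0.063, 0.1467]
eef_rot: [0.856, 0.517, -0.001, -0.007]
ft_force: [-0.1, 1.0, -1.2]
width: 0.0237
```

```bash
python3 -c "
from st import *
st();look(name='k9')"
```

```text
t 11.85 tcp [ 0.5019 -0.063   0.1467] foot [ 0.5006 -0.0615  0.0159] r 0.0702 ang -101.0 fix turn x,y -0.011 -0.01
C [355. 194.] [ 9 11 64] [ 0.46  -0.048] r 0.077 ang -134.0
C [340. 219.] [ 7  6 23] [ 0.572 -0.018] r 0.063 ang -24.0
C [372. 225.] [ 9  4 24] [0.528 0.067] r 0.062 ang 77.0
W [343. 202.] [ 23  21 272] [ 0.509 -0.055] r 0.063 ang -94.0
W [367. 196.] [10 10 84] [ 0.44  -0.013] r 0.077 ang -165.0
W [382. 207.] [10 11 82] [0.447 0.047] r 0.078 ang 149.0
W [380. 220.] [10  9 51] [0.493 0.073] r 0.069 ang 107.0
```

>>> apply_moves(
  deltas=[
    {"translation": [0.017, 0.001, -0.001], "turn": [-0.01, -0.01, 0.0], "hand": 0.0},
    {"translation": [0.017, 0.003, 0], "turn": [0, -0.005, 0], "hand": 0.0},
    {"translation": [0.015, 0.007, 0], "turn": [0, 0, 0], "hand": 0.0},
  ],
)

```text
time: 12.2
ee_pos: [0.5389, -0.0515, 0.143]
eef_rot: [0.856, 0.516, -0.01, -0.008]
ft_force: [-24.5, 10.8, 7.3]
width: 0.026
```

```bash
python3 -c "
from st import *
st();look(name='k10')"
```

```text
t 12.2 tcp [ 0.5389 -0.0515  0.143 ] foot [ 0.5355 -0.0511  0.0122] r 0.0625 ang -69.0 fix turn x,y -0.004 -0.026
C [353. 195.] [11 11 86] [ 0.464 -0.049] r 0.075 ang -131.0
C [341. 219.] [ 8  7 31] [ 0.571 -0.016] r 0.062 ang -22.0
C [372. 225.] [ 9  4 24] [0.528 0.067] r 0.062 ang 77.0
W [343. 206.] [ 20  28 301] [ 0.523 -0.045] r 0.054 ang -80.0
W [367. 196.] [10 10 84] [ 0.44  -0.013] r 0.077 ang -165.0
W [382. 207.] [10 11 86] [0.447 0.047] r 0.077 ang 149.0
W [380. 220.] [10  9 51] [0.493 0.073] r 0.069 ang 107.0
```

>>> apply_moves(
  deltas=[
    {"translation": [-0.003, 0.0, 0.008], "turn": [-0.004, -0.02, 0.0], "hand": 0.0},
    {"translation": [0, 0, 0], "turn": [0, 0, 0], "hand": 0.0},
  ],
)

```text
time: 12.45
ee_pos: [0.5322, -0.0443, 0.1486]
eef_rot: [0.854, 0.52, -0.007, -0.008]
ft_force: [-3.1, 1.7, -1.0]
width: 0.0236
```

```bash
python3 -c "
from st import *
st();look(name='k11');print(readout.read_state()['ft_force'],readout.read_state()['width'])
im=cv2.imread('pics/k11.png')
# stick extents: teal band and foot bottom
hsv=cv2.cvtColor(im,cv2.COLOR_BGR2HSV);m=cv2.inRange(hsv,(80,80,30),(100,255,200));m[:130]=0;m[220:]=0;m[:,:300]=0;m[:,420:]=0
ys,xs=np.nonzero(m);print('band',xs.mean(),ys.mean(),len(xs))
s=readout.read_state()
for dz in(.01,.015,.02,.025):print(dz,proj('scene',s['ee_pos']+[0,0,dz]).round(1))
"
```

```text
t 12.45 tcp [ 0.5322 -0.0443  0.1486] foot [ 0.5296 -0.0433  0.0178] r 0.0533 ang -73.0 fix turn x,y -0.008 -0.02
C [354. 195.] [10 11 76] [ 0.463 -0.048] r 0.075 ang -132.0
C [372. 225.] [ 9  4 24] [0.528 0.067] r 0.062 ang 77.0
W [344. 206.] [ 21  29 313] [ 0.521 -0.043] r 0.051 ang -82.0
W [367. 196.] [10 10 84] [ 0.44  -0.013] r 0.077 ang -165.0
W [381. 207.] [10 11 88] [0.448 0.047] r 0.077 ang 149.0
W [380. 220.] [10  9 51] [0.493 0.073] r 0.069 ang 107.0
[-5.14103556  3.72644005 -1.1943969 ] 0.02386289916592591
band 345.90909090909093 173.8181818181818 11
0.01 [344.3 176.4]
0.015 [344.4 175.2]
0.02 [344.6 173.9]
0.025 [344.7 172.6]
```

```bash
cat >> st.py <<'E'
def asc(f,x0,x1,y0,y1):
    im=cv2.imread(f'pics/{f}.png');h=cv2.cvtColor(im,cv2.COLOR_BGR2HSV)
    for y in range(y0,y1):
        print(y,''.join('#' if h[y,x,2]<55 else ('%d'%min(9,h[y,x,2]//26) if h[y,x,1]>85 else ' ') for x in range(x0,x1)))
E
python3 -c "
from st import *
asc('k11',322,362,170,230)
cs=[('foot',)]
"
```

```text
170 ######389983#32##########333#####3434444
171 ####2469865   3#########24443####3444444
172 ###69755   ###2#########232  ####4444444
173 ###35   #####2########### #2####24444444
174 ######### 58972##########2  3###35444444
175 ##### 468889983#######2 33333###34444444
176 ###588888888897######33333333##244444444
177 ###699988888898######33333333##344444444
178 ###588888888898######33333333##344444444
179 ###588888888897######33333333##354444444
180 2#3788888888898######33333333##455444443
181 888888888888985######33333333##444   432
182 8888888888887543#####33333333##         
183 8888888888887454#####33333333           
184 88888888888854454####33333333           
185 88888888887544444###233333333           
186 8888888888544445   2333333333           
187 88888888854444     3333333333           
188 8888888854444      333333333            
189 888888754444       333333333            
190 8888887444         3333333333  ###      
191 8888885444         3333333333######     
192 888875444          2333333333#######    
193 88874444           3333333333#######    
194 8897444         
[... 869 characters left out ...]
          
214 33333     33333333333333333333          
215 33444      333333333333333333           
216 33455       3333333 33333333            
217 43344       333333                      
218 433454       3333                       
219 333444         2                        
220 333345                                  
221 333344                                  
222 3333345            ######               
223 3333333             ######              
224 3333333               2####             
225 33333333                2##             
226 33333333                  ##  #####2    
227 333333344                    2#######   
228 3333333453                       32###  
229 3333345554
```

```bash
python3 -c "
from st import *
for l,u,v,z in(('foot',345.5,211.5,.016),('foot top edge',345.5,205,.044),('W258',335.5,214.,.025),('Cm',345,224,.035),('handle',347.5,180,.14),('neck',346,201,.06)):
    p=ray('scene',u,v,z);d=p[:2]-B;print(l,p.round(3),'r',np.hypot(*d).round(3),'ang',np.degrees(np.arctan2(d[1],d[0])).round())
for z in (0.008,.012,.016,.02): print(z,proj('scene',[.5322,-.0443,z]).round(1))
"
```

```text
foot [ 0.53  -0.029  0.016] r 0.04 ang -66.0
foot top edge [ 0.53  -0.032  0.044] r 0.043 ang -68.0
W258 [ 0.565 -0.041  0.025] r 0.071 ang -44.0
Cm [0.584 0.009 0.035] r 0.071 ang 1.0
handle [ 0.522 -0.039  0.14 ] r 0.048 ang -80.0
neck [ 0.528 -0.033  0.06 ] r 0.043 ang -70.0
0.008 [341.  211.3]
0.012 [341.1 210.4]
0.016 [341.2 209.5]
0.02 [341.3 208.7]
```

>>> apply_moves(
  deltas=[
    {"translation": [0, 0.0, 0.003], "turn": [-0.05, 0.01, 0.0], "hand": 0.0},
    {"translation": [0, 0, 0], "turn": [-0.05, 0.01, 0], "hand": 0.0},
    {"translation": [0, 0, 0], "turn": [0, 0, 0], "hand": 0.0},
  ],
)

```text
time: 12.8
ee_pos: [0.5305, -0.0451, 0.1523]
eef_rot: [0.854, 0.518, -0.044, 0.029]
ft_force: [-0.3, 0.5, -1.3]
width: 0.0236
```

```bash
cat >> st.py <<'E'
def foot(f,lim=None):
    "foot centre from widest rows of the stick blob: neck column centre near z=.055 and foot"
    s=readout.read_state();print(s['ft_force'].round(1) if hasattr(s['ft_force'],'round') else s['ft_force'],s['width'])
E
python3 -c "
from st import *
st();foot(0);look(name='k12')
asc('k12',322,362,176,228)"
```

```text
t 12.8 tcp [ 0.5305 -0.0451  0.1523] foot [ 0.5246 -0.0575  0.0222] r 0.066 ang -80.0 fix turn x,y 0.095 -0.046
[-0.3  0.5 -1.3] 0.02361364168179312
C [354. 195.] [10 11 84] [ 0.464 -0.048] r 0.074 ang -131.0
C [372. 225.] [ 9  4 24] [0.528 0.067] r 0.062 ang 77.0
W [342. 205.] [ 18  30 275] [ 0.52  -0.049] r 0.057 ang -83.0
W [367. 196.] [11 10 86] [ 0.44  -0.013] r 0.077 ang -164.0
W [382. 207.] [10 11 86] [0.447 0.047] r 0.077 ang 149.0
W [380. 220.] [10  9 53] [0.493 0.073] r 0.068 ang 107.0
176 #####  688889984#####233333332##34444444
177 2###269898888982#####23333333##244444444
178 2###37998888887######23333333##344444444
179 72##378888888872#####23333333##354444444
180 72##488888888883#####33333332##454444444
181 87568888888888973####333333332244    444
182 88888888888888997####3333333            
183 888888888888888982###3333333            
184 888888888888888897##33333333            
185 8888888888888888853233333333            
186 8888888888888888  3333333333            
187 888888888888887   3333333333            
188 8888888888888     3333333333            
189 8888888888
[... 1037 characters left out ...]
443332333333333             
213 33333    3345433333333333               
214 33333     444433333                     
215 33333      44433333                     
216 33333       3333333                     
217 33333       3333333                     
218 34333        33333                      
219 343433        333                       
220 333443         3                        
221 333344                                  
222 3333333             ####                
223 3333333             ######              
224 3333333               2####             
225 33333333                2##             
226 33333333                  ##   ####2    
227 333333343                     #######
```

>>> apply_moves(
  deltas=[
    {"translation": [0.008, -0.01, 0], "turn": [0, 0, 0.0], "hand": 0.0},
    {"translation": [0.014, 0.0, 0], "turn": [0, 0, 0], "hand": 0.0},
    {"translation": [0.014, 0.006, 0], "turn": [0, 0, 0], "hand": 0.0},
  ],
)

```text
time: 13.15
ee_pos: [0.5654, -0.054, 0.153]
eef_rot: [0.855, 0.515, -0.046, 0.026]
ft_force: [-22.8, 10.8, 3.0]
width: 0.0246
```

```bash
python3 -c "
from st import *
st();foot(0);look(name='k13')
asc('k13',322,362,184,230)
for u,v in((343.5,209),(343.5,207)):print(ray('scene',u,v,.02))"
```

```text
t 13.15 tcp [ 0.5654 -0.054   0.153 ] foot [ 0.5587 -0.066   0.0229] r 0.0862 ang -58.0 fix turn x,y 0.092 -0.051
[-22.8  10.8   3. ] 0.024649368914670206
C [353. 195.] [11 11 87] [ 0.464 -0.049] r 0.075 ang -131.0
C [372. 225.] [ 9  4 24] [0.528 0.067] r 0.062 ang 77.0
W [337. 207.] [ 15  32 234] [ 0.54  -0.057] r 0.069 ang -67.0
W [367. 196.] [10 10 84] [ 0.44  -0.013] r 0.077 ang -165.0
W [382. 207.] [10 11 85] [0.447 0.047] r 0.077 ang 149.0
W [380. 220.] [10  9 51] [0.493 0.073] r 0.069 ang 107.0
184 888872#####33333333##                   
185 888887#####33333333##                   
186 8888884####33333333                     
187 8888887###233333333                     
188 88888884##233333333                     
189 8888888723233333333                     
190 8888889833333333333            ###      
191 8888886543333333333          ######     
192 8888874443333333333         ########    
193 88888744 3233333333        #########    
194 8888854  3333333333        ##########   
195 8888544  3233333333        ##########   
196 887544   3333333333        #########    
197 8874
[... 852 characters left out ...]
3333       3333333                     
217 43333       3333333                     
218 44433        3333333                    
219 333443        3333333                   
220 433443         3333333                  
221 443344           333334                 
222 5433333            4444                 
223 5443333             443                 
224 5544333               2#####            
225 55443333                ######          
226 55543333                  2###          
227 555543343                    #    ####  
228 5554433333                       #######
229 4443333333                              
[ 0.52869713 -0.03832333  0.02      ]
[ 0.52210385 -0.04345708  0.02      ]
```

>>> apply_moves(
  deltas=[
    {"translation": [-0.003, 0.009, 0], "turn": [0, 0, 0.0], "hand": 0.0},
    {"translation": [0.008, 0.012, 0], "turn": [0, 0, 0], "hand": 0.0},
    {"translation": [0.005, 0.013, 0], "turn": [0, 0, 0], "hand": 0.0},
  ],
)

```text
time: 13.5
ee_pos: [0.5775, -0.0223, 0.152]
eef_rot: [0.857, 0.513, -0.047, 0.024]
ft_force: [0.1, -1.0, -0.9]
width: 0.0237
```

```bash
python3 -c "
from st import *
st();foot(0);look(name='k14')
asc('k14',322,366,194,234)
for u,v in((335.5,210),):print(ray('scene',u,v,.02))"
```

```text
t 13.5 tcp [ 0.5775 -0.0223  0.152 ] foot [ 0.5703 -0.034   0.0219] r 0.0702 ang -36.0 fix turn x,y 0.089 -0.055
[ 0.1 -1.  -0.9] 0.023653655214770725
C [353. 195.] [12 11 97] [ 0.465 -0.051] r 0.076 ang -130.0
C [375. 223.] [16  9 47] [0.514 0.071] r 0.064 ang 90.0
W [341. 207.] [ 19  37 286] [ 0.532 -0.045] r 0.055 ang -71.0
W [367. 196.] [10 10 84] [ 0.44  -0.013] r 0.077 ang -165.0
W [382. 211.] [ 11  19 150] [0.46  0.057] r 0.073 ang 137.0
194 88888887    #####33333333  ##########    456
195 8888888      ###23333333   ##########    455
196 8888888      ###23333333   ##########    445
197 888888        2233333333   ##########    344
198 888887        3333333333    ########     334
199 888887        3333333333     ######      333
200 88898         3333333333      ##22        23
201 88898         3333333333                   2
202 88885         3233333333                    
203 98874         3233333333                    
204 9986          3333333333                    
205 8865           233333333                    
206 87445          233333333                    
207 86444     
[... 646 characters left out ...]
33333                    
221 554444           3333333                    
222 5543333           333333                    
223 5443333             33333                   
224 3333333               3333333               
225 33443333                333332              
226 44433333                  33542             
227 433334333                    654  2####     
228 3445554333                       3#######   
229 4555554333                                  
230 45555554333                                 
231 454455543333                                
232 3444445543343                               
233 34554445434443                              
[ 0.54836078 -0.05425757  0.02      ]
```

>>> apply_moves(
  deltas=[
    {"translation": [0.004, 0.014, 0], "turn": [0, 0, 0.0], "hand": 0.0},
    {"translation": [0.003, 0.014, 0], "turn": [0, 0, 0], "hand": 0.0},
    {"translation": [-0.001, 0.014, 0], "turn": [0, 0, 0], "hand": 0.0},
  ],
)

```text
time: 13.85
ee_pos: [0.5829, 0.021, 0.1514]
eef_rot: [0.857, 0.512, -0.05, 0.024]
ft_force: [-9.6, -6.8, -0.2]
width: 0.0236
```

```bash
python3 -c "
from st import *
st();foot(0);look(name='k15')
asc('k15',330,390,200,234)
for u,v in((340,216.5),):print(ray('scene',u,v,.02))"
```

```text
t 13.85 tcp [0.5829 0.021  0.1514] foot [0.575  0.0089 0.0214] r 0.0614 ang 1.0 fix turn x,y 0.093 -0.061
[-9.6 -6.8 -0.2] 0.023579485987751482
C [349. 196.] [ 42  17 276] [ 0.477 -0.059] r 0.076 ang -119.0
C [382. 217.] [14 15 94] [0.479 0.071] r 0.072 ang 118.0
W [374. 201.] [ 26  21 234] [0.442 0.016] r 0.072 ang 173.0
W [351. 212.] [ 14  31 251] [ 0.526 -0.01 ] r 0.021 ang -56.0
200 ###           ######33333333##   32233  33455665554         
201 ###           ######33333332##           3445555554         
202 ###            ####233333333#           33344444445555      
203 ###            ####23333333              23334444555544     
204                 ###23333333               33333345566665    
205                 ###23333333                33333456677665   
206                  2333333333                    3556666665   
207                  2333333333                    3455666665   
208                  233333333                     3445555554   
209                  233333333                     2344455544   
210                  233333333                     333333323    
[... 833 characters left out ...]
####2       
224               333333333333               22442####          
225                 3333333333             323443###           6
226 3                 33333333    22      222332###            7
227 4                    33333  3223323   ######2             67
228 43                       33332233333  ###                 77
229 54                                                       777
230 554                                                     4778
231 5554                                                    6678
232 54443                                                  77777
233 433333                                                477887
[ 0.56004672 -0.0274154   0.02      ]
```

>>> apply_moves(
  deltas=[
    {"translation": [-0.002, 0.015, 0], "turn": [0, 0, 0.0], "hand": 0.0},
    {"translation": [-0.006, 0.014, 0], "turn": [0, 0, 0], "hand": 0.0},
    {"translation": [-0.009, 0.011, 0], "turn": [0, 0, 0], "hand": 0.0},
  ],
)

```text
time: 14.2
ee_pos: [0.5623, 0.0598, 0.1495]
eef_rot: [0.857, 0.512, -0.057, 0.026]
ft_force: [-3.3, -11.3, 0.1]
width: 0.0236
```

```bash
python3 -c "
from st import *
st();foot(0);look(name='k16')
asc('k16',335,393,188,236)
for u,v in((351,224),):print(ray('scene',u,v,.02))"
```

```text
t 14.2 tcp [0.5623 0.0598 0.1495] foot [0.553  0.0463 0.0197] r 0.0553 ang 45.0 fix turn x,y 0.103 -0.071
[ -3.3 -11.3   0.1] 0.023613494909100422
C [363. 201.] [ 53  34 671] [ 0.465 -0.013] r 0.053 ang -158.0
W [367. 216.] [ 21  30 253] [0.507 0.034] r 0.027 ang 103.0
W [380. 218.] [ 6  6 22] [0.487 0.068] r 0.066 ang 113.0
188   ##############   ##########################22########## 
189   ###############  ######################222##############
190   ##### #########   ##################22##################
191    #### ###########################222########22##########
192    ############################2322232#########2#########2
193     #######################22322###2332######## #########3
194      ####################2222#######2 #########22########4
195     ################33#######################  2###### 467
196    ################2342#####################   #####   677
197    ################233 ##22#################            77
198   #################233 ## 2###########2####             76
199   ##################      2##########332##24             6
200   ###########
[... 1585 characters left out ...]
333333333333333333333          6777
226                        33333333333333333333           7777
227                        33333333333333333             67777
228                        2333333333333                677777
229                                                     777777
230                                                    4777777
231                                                    6666777
232                                                   77666677
233 3                                                477766666
234 542                                             4776677666
235 5542#                                          24776666776
[0.56160229 0.01583494 0.02      ]
```

>>> apply_moves(
  deltas=[
    {"translation": [-0.008, 0.012, 0], "turn": [0, 0, 0.0], "hand": 0.0},
    {"translation": [-0.012, 0.007, 0], "turn": [0, 0, 0], "hand": 0.0},
  ],
)

```text
time: 14.45
ee_pos: [0.5404, 0.077, 0.1491]
eef_rot: [0.857, 0.511, -0.06, 0.029]
ft_force: [3.4, -10.1, -0.2]
width: 0.0241
```

>>> apply_moves(
  deltas=[
    {"translation": [0.008, -0.01, 0], "turn": [0.03, -0.02, 0.0], "hand": 0.0},
    {"translation": [0.004, -0.008, 0.01], "turn": [0.04, -0.03, 0.0], "hand": 0.0},
    {"translation": [0, 0, 0.03], "turn": [0.02, -0.01, 0], "hand": 0.0},
    {"translation": [0, 0, 0.04], "turn": [0, 0, 0], "hand": 0.0},
    {"translation": [0, 0, 0.03], "turn": [0, 0, 0], "hand": 0.0},
  ],
)

```text
time: 14.95
ee_pos: [0.549, 0.062, 0.2587]
eef_rot: [0.858, 0.514, -0.013, 0.005]
ft_force: [1.4, 0.6, -1.0]
width: 0.0235
```

```bash
python3 -c "
from st import *
st();foot(0);look(name='k17')"
```

```text
t 14.95 tcp [0.549  0.062  0.2587] foot [0.5467 0.0592 0.128 ] r 0.0614 ang 57.0 fix turn x,y 0.021 -0.017
[ 1.4  0.6 -1. ] 0.023451380303902408
C [383. 209.] [ 12  18 111] [0.453 0.056] r 0.078 ang 141.0
C [335. 210.] [10 11 75] [ 0.554 -0.053] r 0.073 ang -56.0
W [356. 195.] [ 22  11 162] [ 0.46  -0.044] r 0.074 ang -136.0
W [373. 203.] [ 18  20 224] [0.451 0.018] r 0.063 ang 171.0
W [339. 200.] [10 10 83] [ 0.513 -0.068] r 0.075 ang -90.0
W [380. 219.] [10  9 55] [0.492 0.073] r 0.069 ang 108.0
```

>>> apply_moves(
  deltas=[
    {"translation": [-0.011, -0.045, 0], "turn": [0.01, -0.01, 0.0], "hand": 0.0},
    {"translation": [-0.011, -0.045, 0], "turn": [0.01, -0.007, 0.0], "hand": 0.0},
    {"translation": [-0.011, -0.045, 0], "turn": [0, 0, 0.0], "hand": 0.0},
    {"translation": [-0.011, -0.045, 0], "turn": [0, 0, 0.0], "hand": 0.0},
    {"translation": [-0.011, -0.045, 0], "turn": [0, 0, 0.0], "hand": 0.0},
  ],
)

```text
time: 15.5
ee_pos: [0.4983, -0.1548, 0.2686]
eef_rot: [0.852, 0.523, 0.01, 0.004]
ft_force: [1.3, 0.4, -1.7]
width: 0.0236
```

>>> apply_moves(
  deltas=[
    {"translation": [-0.012, -0.045, 0], "turn": [0, 0, 0.0], "hand": 0.0},
    {"translation": [-0.007, -0.022, 0], "turn": [0, 0, 0.0], "hand": 0.0},
    {"translation": [0, 0, 0], "turn": [0, 0, 0.0], "hand": 0.0},
  ],
)

```text
time: 15.8
ee_pos: [0.4779, -0.2295, 0.2693]
eef_rot: [0.854, 0.52, 0.01, 0.007]
ft_force: [0.4, -0.1, -0.4]
width: 0.0237
```

```bash
python3 -c "
from st import *
st();foot(0)
im=save('top','t1')
S2={k:np.array(v) for k,v in S.items()}
for k,v in nuts(im,'top',B).items():
    for c,a,p in v:
        d=p-B;print(k,c,a,p,'ang',np.degrees(np.arctan2(d[1],d[0])).round(),'r',np.hypot(*d).round(3),{n:int(1000*np.hypot(*(p-q))) for n,q in S2.items() if n[0]==k})
"
```

```text
t 15.8 tcp [ 0.4779 -0.2295  0.2693] foot [ 0.4812 -0.2296  0.1385] r 0.2393 ang -98.0 fix turn x,y 0.001 0.025
[ 0.4 -0.1 -0.4] 0.023688053493788486
C [308.1 222.7] 99 [ 0.559 -0.053] ang -53.0 r 0.076 {'C-7': 56, 'C34': 97, 'Cm': 87, 'C218': 98}
C [260.6 258.1] 75 [0.467 0.07 ] ang 127.0 r 0.078 {'C-7': 134, 'C34': 104, 'Cm': 72, 'C218': 102}
C [279.4 268.1] 215 [0.441 0.021] ang 169.0 r 0.074 {'C-7': 141, 'C34': 129, 'Cm': 52, 'C218': 57}
W [313.2 239.1] 103 [ 0.516 -0.067] ang -88.0 r 0.075 {'Wm': 80, 'W77': 140, 'W258': 20, 'W170': 107}
W [256.6 246.1] 115 [0.498 0.081] ang 102.0 r 0.075 {'Wm': 81, 'W77': 32, 'W258': 134, 'W170': 77}
W [304. 260.] 215 [ 0.462 -0.043] ang -136.0 r 0.072 {'Wm': 92, 'W77': 133, 'W258': 40, 'W170': 62}
W [265.9 258.8] 28 [0.465 0.056] ang 135.0 r 0.069 {'Wm': 86, 'W77': 66, 'W258': 114, 'W170': 39}
```

The top view shows all eight nuts in the bowl. By my tracking, each is well over 40 mm from its own start. Now I place the stick, and first measure how it hangs in the grip.

>>> apply_moves(
  deltas=[
    {"translation": [-0.003, -0.02, 0], "turn": [-0.04, 0.02, 0.0], "hand": 0.0},
    {"translation": [-0.002, -0.018, 0], "turn": [-0.04, 0.02, 0.0], "hand": 0.0},
    {"translation": [0, 0, 0], "turn": [0, 0, 0.0], "hand": 0.0},
  ],
)

```text
time: 16.15
ee_pos: [0.477, -0.2613, 0.2699]
eef_rot: [0.851, 0.523, -0.027, 0.032]
ft_force: [0.3, 0.8, -0.8]
width: 0.0237
```

```bash
python3 -c "
from st import *
st();foot(0)
im=save('scene','k18')
s=readout.read_state();p=s['ee_pos']
for dz in(.03,0,-.07,-.10,-.131): print(dz,proj('scene',p+[0,0,dz]).round(1))
u,v=proj('scene',p).astype(int)
asc('k18',u-25,u+25,v-12,v+48)"
```

```text
t 16.15 tcp [ 0.477  -0.2613  0.2699] foot [ 0.4754 -0.272   0.1396] r 0.2821 ang -98.0 fix turn x,y 0.082 -0.012
[ 0.3  0.8 -0.8] 0.023717790625312436
0.03 [300.9  97.2]
0 [300.9 105.8]
-0.07 [300.9 124.8]
-0.1 [300.8 132.5]
-0.131 [300.8 140.2]
93 ######235888973#2####################2########3788
94 #####268898765   3##########22############34689988
95 #####25654    ## 3#########2332######2468888899988
96 ######  #########2#########2333#####37889988888888
97 2##########  4674##########33343####58888888888888
98 3#####  4677788872######2333333 ####58888888888888
99 72###3688888888873######23   ######378877788888888
100 97###37988888878873########### ####588887778888888
101 882##37888888888873######2 23333###598888878888888
102 897##37888888888886#####23333333##3788888888888888
103 8885688888888888887#####33333333##4888888888887888
104 8888888888888888886#####33333333##5888888888888878
105 8888888888888888885#####23333333##6988888888888887
106 8888888888888888875#####33333333##6988888888888888
107 8888888888888888875#####33333333##6988888888888888
108 8888888888888888897#####3333333
[... 1739 characters left out ...]
8888887786233333333323688888888888888777
141 88877777788888888887333333333324788888888888888887
142 88888777777888888887523333333236877888888888888888
143 88887877777788888888753223322368887778888888888788
144 88888877777778888888887654456888888877788888888888
145 88888877777777888888888888888888888888777788888888
146 88888887777777788888888888888888888888888777888888
147 88888888877777778888888888888888888888888887778888
148 88888888887777778888888888888888888888878888877778
149 88888888888877788888888888888888888888887788888888
150 88888888888888888888888888888888888888888777888888
151 88888888888888888888888888888888888888888887778888
152 88888888888888888888888888888888888888887887777788
```

>>> apply_moves(
  deltas=[
    {"translation": [-0.005, -0.009, -0.02], "turn": [0, 0, 0.0], "hand": 0.0},
    {"translation": [0, 0, -0.03], "turn": [0, 0, 0.0], "hand": 0.0},
    {"translation": [0, 0, -0.03], "turn": [0, 0, 0.0], "hand": 0.0},
    {"translation": [0, 0, -0.02], "turn": [0, 0, 0.0], "hand": 0.0},
    {"translation": [0, 0, 0], "turn": [0, 0, 0.0], "hand": 0.0},
  ],
)

```text
time: 16.7
ee_pos: [0.4771, -0.2588, 0.1687]
eef_rot: [0.848, 0.528, -0.02, 0.031]
ft_force: [-0.3, 0.2, -1.5]
width: 0.0235
```

>>> apply_moves(
  deltas=[
    {"translation": [-0.007, -0.012, -0.008], "turn": [0, 0, 0.0], "hand": 0.0},
    {"translation": [0, 0, -0.008], "turn": [0, 0, 0.0], "hand": 0.0},
    {"translation": [0, 0, -0.002], "turn": [0, 0, 0.0], "hand": 0.0},
    {"translation": [0, 0, 0], "turn": [0, 0, 0.0], "hand": 0.0},
  ],
)

```text
time: 17.1
ee_pos: [0.4717, -0.2704, 0.1525]
eef_rot: [0.848, 0.529, -0.018, 0.032]
ft_force: [0.2, -0.3, -1.1]
width: 0.0238
```

```bash
python3 -c "
from st import *
st();foot(0)
im=save('scene','k19')
s=readout.read_state();p=s['ee_pos']
for dz in(0,-.131): print(dz,proj('scene',p+[0,0,dz]).round(1))
print('coaster c',proj('scene',[.472,-.2703,.008]).round(1))
u,v=proj('scene',p).astype(int)
asc('k19',u-25,u+25,v+2,v+50)"
```

```text
t 17.1 tcp [ 0.4717 -0.2704  0.1525] foot [ 0.4721 -0.2801  0.0221] r 0.2905 ang -98.0 fix turn x,y 0.074 0.003
[ 0.2 -0.3 -1.1] 0.02383249327944584
0 [299.5 134.6]
-0.131 [299.5 165.2]
coaster c [299.5 168.2]
136 7888888888888778887#####2333333##59888888888777777
137 77888888888888778872####2333333##58888888788887777
138 77778888888888877886####3333332##58888888888788877
139 877777788888888877872###33333346888888888888887777
140 8877777788888888888862##23333347888888888888888877
141 8888777777888888888886#233333346888888888888888888
142 88888877777788888888872333333346887788888888888888
143 88888887777778888888872333333336888877888888888878
144 88888887877777888888872333333347888887778888888888
145 88888887777777788888872333333347888888887788888888
146 88888888777777778888872233333347888888888877788888
147 88888888887777778888872333333347888888888888777888
148 88888888888777777888872333333247888888887888887778
149 88888888888888778888872233333358888888888778888888
150 88888888888888888888874233333347888888888877788888
151 88888888888888888888887233333258888888888888777888
152 888888
[... 1049 characters left out ...]
3223433332222222222222222233322223333333
172 85423333333223443332222222332222222222222223333333
173 84433333333323343332222222322222222222222233333333
174 55543333333322333343222332222222222222322233333333
175 74543333333332334443322222222223332222222333333333
176 54454333333333233333322222233223322222223333333333
177 54444333333333332332323222222222222222233333333333
178 55554433433333343222222222222222222223333333333333
179 55555543343333334422222223333222222333333333333333
180 55455543334433334433322222222222233333333333333324
181 55545543333343333333454334444443333333333333324767
182 55555554333333333455555444444544333333333332477777
183 55555555433333333455555554444444433333333347777777
```

>>> apply_moves(
  deltas=[
    {"translation": [0, 0, -0.006], "turn": [0, 0, 0.0], "hand": 0.0},
    {"translation": [0, 0, -0.004], "turn": [0, 0, 0.0], "hand": 0.0},
    {"translation": [0, 0, 0], "turn": [0, 0, 0.0], "hand": 0.0},
  ],
)

```text
time: 17.45
ee_pos: [0.4726, -0.2703, 0.143]
eef_rot: [0.848, 0.529, -0.017, 0.033]
ft_force: [0.7, -0.7, -0.7]
width: 0.0237
```

>>> apply_moves(
  deltas=[
    {"translation": [0, 0, -0.003], "turn": [0, 0, 0.0], "hand": 0.0},
    {"translation": [0, 0, 0], "turn": [0, 0, 0.0], "hand": 0.0},
  ],
)

```text
time: 17.65
ee_pos: [0.4728, -0.2702, 0.1398]
eef_rot: [0.848, 0.529, -0.017, 0.033]
ft_force: [0.6, -0.5, -1.0]
width: 0.0237
```

>>> apply_moves(
  deltas=[
    {"translation": [0, 0, -0.002], "turn": [0, 0, 0.0], "hand": 0.0},
    {"translation": [0, 0, 0], "turn": [0, 0, 0.0], "hand": 0.0},
  ],
)

```text
time: 17.85
ee_pos: [0.4736, -0.2705, 0.1398]
eef_rot: [0.848, 0.529, -0.017, 0.034]
ft_force: [0.2, -0.7, -2.5]
width: 0.0237
```

>>> apply_moves(
  deltas=[
    {"translation": [0, 0, -0.002], "turn": [0, 0, 0.0], "hand": 0.0},
    {"translation": [0, 0, 0], "turn": [0, 0, 0.0], "hand": 0.0},
  ],
)

```text
time: 18.05
ee_pos: [0.4743, -0.2708, 0.1397]
eef_rot: [0.848, 0.529, -0.017, 0.035]
ft_force: [0.1, -0.0, -1.0]
width: 0.0238
```

>>> apply_moves(
  deltas=[
    {"translation": [0, 0, 0], "turn": [0, 0, 0.0], "hand": 0.03},
    {"translation": [0, 0, 0], "turn": [0, 0, 0.0], "hand": 0.045},
    {"translation": [0, 0, 0], "turn": [0, 0, 0.0], "hand": 0.087},
    {"translation": [0, 0, 0], "turn": [0, 0, 0.0], "hand": 0.087},
    {"translation": [0, 0, 0], "turn": [0, 0, 0.0], "hand": 0.087},
  ],
  newtons=10,
)

```text
time: 18.55
ee_pos: [0.4744, -0.2708, 0.1392]
eef_rot: [0.848, 0.529, -0.017, 0.035]
ft_force: [0.5, -0.1, -0.1]
width: 0.0543
```

>>> apply_moves(
  deltas=[
    {"translation": [0, 0, 0], "turn": [0, 0, 0.0], "hand": 0.087},
    {"translation": [0, 0, 0], "turn": [0, 0, 0.0], "hand": 0.087},
    {"translation": [0, 0, 0], "turn": [0, 0, 0.0], "hand": 0.087},
  ],
)

```text
time: 18.85
ee_pos: [0.4743, -0.2708, 0.139]
eef_rot: [0.848, 0.529, -0.017, 0.035]
ft_force: [-0.4, 0.5, 0.2]
width: 0.0779
```

```bash
python3 -c "
from st import *
st();foot(0)
save('scene','k20');asc('k20',275,325,112,184)"
```

```text
t 18.85 tcp [ 0.4743 -0.2708  0.139 ] foot [ 0.4754 -0.2808  0.0086] r 0.2909 ang -98.0 fix turn x,y 0.077 0.009
[-0.4  0.5  0.2] 0.07793077264533733
112 ## 676654  #######################################
113 ###   ############################################
114 ##############2563###32###########################
115 #########246886   ###22###########################
116 #########         ####22##########################
117 ##########    ###  ###############################
118 ############# 4688883#############################
119 ###########378889985 #############################
120 ########### 7975543###############4563############
121 ############34 #################478873############
122 ############################2#35698972####2#######
123   #####################22245688888897##### 2######
124   ################2#24456788899999865#############
125 ###  ########2223557888888888876543  ######2######
126 ###  #####23332268888899865543  ##################
127 ##########22####699985544  ######  ########### 368
128 ################356    ###### 467774######57688888
129 ###########
[... 2309 characters left out ...]
2223222333333333333222222333222233333333
172 67764443332222322233333333332222222222222233333333
173 55443333333222222233333333322222222222222333333333
174 54573333333222222233332332222222222223222333333333
175 54453333333322223233443222222233322222223333333333
176 54433333333332222223332222232233222222233333333333
177 54443333333333222222322222222222222222333333333333
178 55543334333333332222222333322222222233333333333333
179 55554333433333333322223333332222223333333333333322
180 55554333343333333333322222222222333333333333332476
181 55454333333333333333334444444333333333333333246777
182 55554433333333333333455544444433333333333324777777
183 55555543333333333345555544444443333333333477777778
```

>>> apply_moves(
  deltas=[
    {"translation": [0, 0, 0.01], "turn": [0, 0, 0.0], "hand": 0.087},
    {"translation": [0, 0, 0.02], "turn": [0, 0, 0.0], "hand": 0.087},
    {"translation": [0, 0, 0.03], "turn": [0, 0, 0.0], "hand": 0.087},
    {"translation": [0, 0, 0.04], "turn": [0, 0, 0.0], "hand": 0.087},
    {"translation": [0, 0, 0.04], "turn": [0, 0, 0.0], "hand": 0.087},
  ],
)

```text
time: 19.4
ee_pos: [0.471, -0.269, 0.2807]
eef_rot: [0.848, 0.529, -0.019, 0.031]
ft_force: [1.1, -0.4, 0.1]
width: 0.0872
```

>>> apply_moves(
  deltas=[
    {"translation": [-0.04, -0.04, 0], "turn": [0, 0, -0.1], "hand": 0.087},
    {"translation": [-0.04, -0.04, 0], "turn": [0, 0, -0.1], "hand": 0.087},
    {"translation": [-0.04, -0.04, 0], "turn": [0, 0, -0.1], "hand": 0.087},
    {"translation": [-0.03, -0.03, 0], "turn": [0, 0, -0.1], "hand": 0.087},
    {"translation": [0, 0, 0], "turn": [0, 0, 0], "hand": 0.087},
  ],
)

```text
time: 19.9
ee_pos: [0.328, -0.4127, 0.2928]
eef_rot: [0.938, 0.345, -0.021, 0.034]
ft_force: [0.3, 0.5, -0.1]
width: 0.0872
```

```bash
python3 -c "
from st import *
im=save('top','t2');sc=save('scene','s3')
for k,v in nuts(im,'top',B).items():
    for c,a,p in v:
        d=p-B;print(k,c,a,p,'ang',np.degrees(np.arctan2(d[1],d[0])).round(),{n:int(1000*np.hypot(*(p-np.array(q)))) for n,q in S.items() if n[0]==k})
a=cv2.resize(im[190:290,235:425],(760,400),interpolation=2)
b=cv2.resize(sc[90:240,200:480],(373,200),interpolation=2);c=cv2.resize(im[90:300,130:520],(371,200))
cv2.imwrite('pics/fin.png',np.vstack([a,np.hstack([b,c,np.zeros((200,16,3),np.uint8)])])[:,:,::-1])"
```

```text
C [308.  222.7] 102 [ 0.559 -0.053] ang -53.0 {'C-7': 56, 'C34': 97, 'Cm': 87, 'C218': 98}
C [260.8 258.2] 82 [0.467 0.069] ang 127.0 {'C-7': 133, 'C34': 104, 'Cm': 71, 'C218': 101}
C [279.3 267.9] 232 [0.442 0.021] ang 169.0 {'C-7': 140, 'C34': 128, 'Cm': 51, 'C218': 57}
W [313.2 239.1] 103 [ 0.516 -0.067] ang -88.0 {'Wm': 80, 'W77': 140, 'W258': 20, 'W170': 107}
W [256.6 246.1] 115 [0.498 0.081] ang 102.0 {'Wm': 81, 'W77': 32, 'W258': 134, 'W170': 77}
W [304. 260.] 221 [ 0.463 -0.043] ang -135.0 {'Wm': 91, 'W77': 133, 'W258': 39, 'W170': 62}
```

View pics/fin.png

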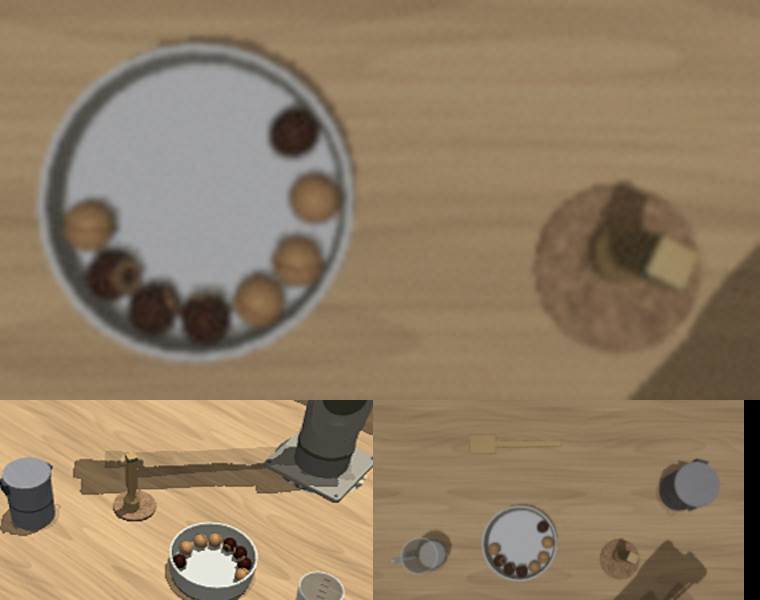

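The final picture shows the stick upright in the middle of the coaster. All eight nuts are in the bowl in a single train, in the order I tracked. The cup, canister and spatula are where they started.

```bash
python3 -c "
from bench import order
print(order.close_job())"
```

```text
the job is handed in; nothing more can be done
None
```

I stirred the nuts with the stick, stood the stick back upright on its cork coaster and handed the job in at about 20 s of the 72 s allowed. No verdict was reported.

**Nuts:** All eight are in the bowl, and the last top view puts each one well over 40 mm from its start, by my estimate at least 90 mm. Only the stick touched the nuts.
- **Basis:** This rests on following which nut is which from frame to frame. The final order along the wall matches that tracking exactly.
- **What position alone shows:** Each chestnut is at least about 44 mm from every chestnut start. Two or three walnuts lie 20–40 mm from another walnut's start.

**Stick:** It stands upright near the middle of the coaster, with its foot wholly on the cork.

**Other objects:** The cup, canister and spatula look unmoved in the last picture. I judged this by eye and did not measure it.

**What went wrong on the way:**
- On the first lap the stick passed several nuts instead of pushing them, because it had tipped a few degrees in the grip. I tilted the tool to make up for it and swept a second time along the wall.
- The stick's foot pressed on the bowl three times. The highest wrist force I read was about 48 N, against the 120 N limit.

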